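# Close up an oil sight glass: glass, slip ring, screwed ring nut

## Task

Close up the sight glass of the oil manifold standing on the bench: drop the round glass into the cell so that it lies flat on its seat, lay the small brass slip ring that fits the bore on top of the glass, then set the twelve-sided ring nut over the cell and screw it down clockwise until it is snug and clamps the stack. Leave the other things on the bench where they are.

Things in the scene. Friction and masses are not known exactly. Their poses are not given: they have to be found in the camera images.
- manifold: Aluminium manifold, fixed. Origin at bench level under the axis of its upright sight-glass cell, a steel tube 40 mm outside, rim 82 mm up. Base plate x -73..117, y -62..62, 10 mm high; block x -48..102, y -44..44, top at 50 mm, brass plugs and unions to y = +-66, 17 to 43 mm high; gauge at x 75..97, y -22..22, up to 106 mm.
- thread (a point): Beginning of one thread ridge on the outside of the cell, 7 mm below the rim, 21.5 mm from the axis. Three-start right-hand thread, 47 mm over its ridges, 18 mm of travel per turn; the ridges begin at 0, 120 and 240 degrees about z from the manifold's +x and wind downwards clockwise (seen from above).
- seat (a point): Floor of the cell, on its axis, 12 mm below the rim and 70 mm above the bench; z up, axes as the manifold's. The glass lies on it.
- rim (a point): Centre of the cell's mouth, 82 mm above the bench. The bore is 31 mm wide and 12 mm deep; the top 2.5 mm is coned, 34.6 mm wide at the rim.
- glass: Clear glass disc, 28.5 mm diameter, 8 mm thick, about 15 g, lying flat on the bench. Origin at the centre of its underside, z up along its axis. It may go in either face up; its top then lies 4 mm below the rim.
- glass_mid (a point): Middle of the glass disc, 4 mm above its underside.
- slip_ring: Brass ring, 29 mm outside, 19 mm inside, 7 mm thick, about 22 g, lying flat on the bench. Origin at the centre of its underside, z up. Either face may be up. On the glass it stands 3 mm out of the cell's mouth.
- slip_ring_mid (a point): Middle of the slip ring, on its axis, 3.5 mm above its underside.
- ring_nut: Steel ring nut with twelve upright flats, 60 mm across, 25 mm high, about 160 g, right way up on the bench (open skirt down, flange with a 21 mm hole on top). Origin on its axis at the bottom of the skirt, z up; flats face 0, 30, 60.. degrees from its x. Skirt 49.4 mm inside, 20 mm deep under the 5 mm flange. The flange meets the slip ring when the origin is 17 mm below the rim.
- nut_lug (a point): One of the nut's three inner thread lugs, on its x axis, tip 20.8 mm out, 2 mm above the bottom; each 20 degrees wide, at 0, 120 and 240 degrees, under small dark pin holes in the flange. Set on, lugs rest on the thread, origin 8 to 14 mm below the rim. The nut is down 85 degrees clockwise past a ridge's beginning; snug is 5 to 15 more, at 0.2 to 0.6 N m, and holds by friction.
- big_ring: Bystander: steel spacer ring, 41 mm outside, 31 mm inside, 9 mm thick, lying flat; too large for the cell. Origin at the centre of its underside.
- accelerometer: Bystander beside the glass: 20 mm aluminium cube with a small brass connector 6 mm out of its +x face. Origin at the centre of its underside.
- hex_plug: Bystander beside the slip ring: brass hexagon plug, 29 mm over its corners, 21 mm high. Origin at the centre of its underside.
- fixture_bolt: Bystander beside the ring nut: dark bolt standing on its hexagon head, 30 mm over the head's corners, 55 mm high. Origin at the centre of its underside.
- oil_bottle: Bystander: white plastic bottle, 52 mm diameter, 150 mm high, standing. Origin at the centre of its underside.
- grease_tin: Bystander: closed round tin, 50 mm diameter, 45 mm high. Origin at the centre of its underside.
- screwdriver: Bystander: screwdriver about 170 mm long, lying along its x. Origin under its middle.

How it is judged:
By the outcome, as a careful person would: the job done as asked, in the order asked, and still so for the second after the job is handed in, with the robot touching nothing.
It also fails if it takes over 72 s, if anything falls off the work surface, if the arm or the gripper's body presses on something with over 40 N, if the wrist force passes 120 N, or if a joint passes its speed limit or range.

## Robot

A 6-joint arm with a two-finger parallel gripper is mounted at the origin on the work surface. World frame = base frame: x ahead of the robot, y to its left, z up, the work surface at z = 0. Lengths are in mm, angles in rad, forces in N, time in s.
With the tool pointing down it reaches from about 275 to 1000 mm from the base axis. Payload 8.4 kg.
Tool frame: the origin (TCP) lies midway between the tips of the shut fingers; the grasp point (between the pads) lies 19 mm behind it; z points along the fingers, x is the direction in which the jaws open and shut, and the axes are right-handed (so a half turn about z gives the same grasp; the last joint's range is limited). The gripper opens to 85 mm and grips with 20 to 120 N. Pads are 22 mm wide; open, the fingers measure 114 mm over their backs; the gripper's body (76 mm by 85 mm) begins 54 mm behind the grasp point. The pads swing forward as they close: fully open they stand 13 mm farther back than shut.
Start: joints at [1.17, 0.353, 1.633, -0, 1.155, -0.002], TCP at [242.694, 575.958, 231.281] pointing down, gripper open.
Joint ranges: [-2.63, 2.63], [-0.92, 2.1], [0.06, 2.66], [-1.3, 4.44], [0, 2.69], [-3.02, 3.02]. Speed limits (rad/s): [2.22, 2.22, 2.79, 3.14, 3.14, 3.14].

## Interface

Orientations are given as [roll, pitch, yaw] about the fixed x, y, z axes, in that order (R = Rz(yaw) Ry(pitch) Rx(roll)).
In Python, from rig import sense, grab_frame, camera_model, job gives the robot as it stands.
- The arm moves only by the tool arm_command, never from a script. Its argument "plan" is a list of rows, each an object with "translation": the shift along the tool's x, y, z in cm, a list of three; "twist": the turn about the tool's z in rad; "gripper": the opening, from 0 (shut) to 1 (fully open). A call has exactly 5 rows; each row is the pose to reach, as a shift and turn from the pose measured when the call began, along the tool's axes at that moment; what a row does not reach only later rows make up. A row lasts 1/12 s, in which the tool goes at most 41.7 mm and 7.16 degrees, less where a joint would pass 70% of its speed; a pose out of reach is approached as far as the arm can. A call with a gripper value outside its range is refused whole. The fingers move at their own pace and stop on an object; "squeeze" is the grip in N (left out, the last holds). Time passes only in rows, so rows that repeat a pose let the fingers close, or fill a call up. It gives the time, the measured TCP pose, the force and the opening at its end, in the units of the state.
- sense(): the state, without advancing time (a new reading comes with each control period).
- grab_frame(name): name is "scene" or "side" or "wrist"; returns the picture (420x560x3 uint8, blue, green, red); there is no depth.
- camera_model(name): a dict with "fx", "fy", "cx", "cy" (pixels), "dist_coeffs" ([k1, k2, p1, p2, k3] as OpenCV has them; the pictures are not rectified), "pose" (4x4, takes a point from camera to world coordinates). Camera axes: x right, y down, z forward; pixel columns grow to the right and rows downward; lengths in mm; the calibration is good to about 2 mm. A picture is of the moment at which its call begins: read the wrist's pose just before it. camera_model takes no time and is no camera call; for the wrist camera it gives the pose at the moment of the call.
- job.sign_off(): hands the job in, once; it reports no verdict.
The state is a dict: "clock": time; "qpos": joint angles; "qvel": joint speeds; "joint_efforts": joint torques, N m; "eef_pos": TCP position; "tcp_rot": TCP orientation; "contact_force": force on the tool from outside, world axes, zero at the start; "wrist_torque": the same for the moment, N m; "opening": opening from 0.0 (shut) to 1.0 (fully open).
Only numpy, scipy, OpenCV 4.12 (cv2) and the standard library are available. Lean on these libraries where they do the work, as an engineer would, in place of code of your own. Each camera call takes 0.05 s, during which the arm holds its last target.

## Working session

There is one attempt and no reset: what is moved stays moved. The work goes in short steps, Python scripts to look and compute and a tool call to move; the robot and the scene stay as the last step left them, time stands still between calls to the robot, and variables do not carry over. Pictures are saved under pics/ and viewed, and the job is handed in when it is done.

Besides the shell and the picture viewer there is one more tool, called after ">>>" as name(argument=value, ...), one argument or row to a line, values as JSON. arm_command: Moves the arm, as the interface text tells. Its arguments: {"type":"object","properties":{"plan":{"type":"array","items":{"type":"object","properties":{"translation":{"type":"array","items":{"type":"number"}},"twist":{"type":"number"},"gripper":{"type":"number"}}}},"squeeze":{"type":"number"}},"required":["plan"]}

```bash
ls; mkdir -p pics; python3 - <<'E'
from rig import sense, grab_frame, camera_model, job
import cv2,numpy as np
s=sense();print(s)
for n in ["scene","side","wrist"]:
    m=camera_model(n); print(n,{k:(np.round(v,3).tolist() if k!='x' else v) for k,v in m.items()})
    cv2.imwrite(f"pics/{n}0.png",grab_frame(n))
E
```

```text
pics
{'clock': 0.0, 'qpos': array([ 1.16959066e+00,  3.53665771e-01,  1.63416428e+00,  1.80081457e-05,
        1.15521399e+00, -2.38615467e-03]), 'qvel': array([ 0.00053391, -0.0002487 ,  0.0021327 , -0.00082272,  0.00064512,
       -0.00113459]), 'joint_efforts': array([-4.00579120e-05, -6.05241466e+01, -3.42060363e+01,  8.15049276e-06,
        9.39961028e-03,  3.76775245e-05]), 'eef_pos': array([242.49826325, 575.49523014, 230.53778816]), 'tcp_rot': array([-3.14157273e+00,  1.45134453e-03,  1.17196954e+00]), 'contact_force': array([-0.55377759,  0.31994859,  0.12166718]), 'wrist_torque': array([-0.05501447,  0.01289641,  0.00082402]), 'opening': 1.0011172335627452}
scene {'fx': 384.735, 'fy': 384.735, 'cx': 286.553, 'cy': 209.331, 'dist_coeffs': [-0.096, 0.0, 0.0, 0.0, 0.0], 'pose': [[-0.695, 0.503, -0.514, 984.108], [0.719, 0.485, -0.498, 445.667], [-0.001, -0.716, -0.699, 703.358], [0.0, 0.0, 0.0, 1.0]]}
side {'fx': 449.522, 'fy': 449.522, 'cx': 281.446, 'cy': 209.701, 'dist_coeffs': [0.044, 0.0, 0.0, 0.0, 0.0], 'pose': [[0.879, -0.341, 0.333, 218.537], [-0.476, -0.603, 0.64, -641.72], [-0.017, -0.722, -0.692, 768.486], [0.0, 0.0, 0.0, 1.0]]}
wrist {'fx': 318.966, 'fy': 318.966, 'cx': 280.2, 'cy': 210.331, 'dist_coeffs': [-0.05, 0.0, 0.0, 0.0, 0.0], 'pose': [[0.388, 0.88, 0.274, 171.721], [0.922, -0.37, -0.117, 605.775], [-0.001, 0.298, -0.954, 372.793], [0.0, 0.0, 0.0, 1.0]]}
```

View pics/scene0.png

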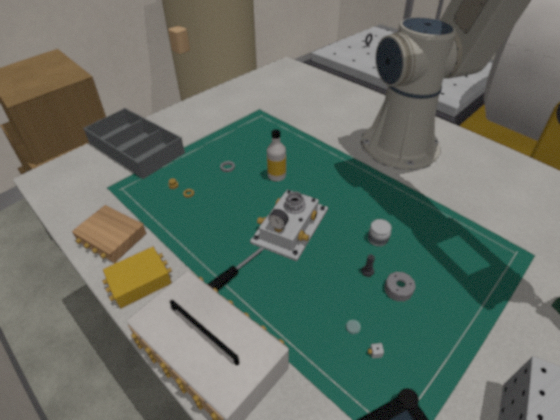

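View pics/side0.png

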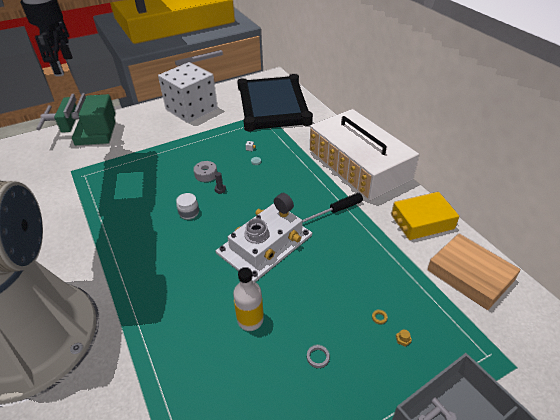

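View pics/wrist0.png

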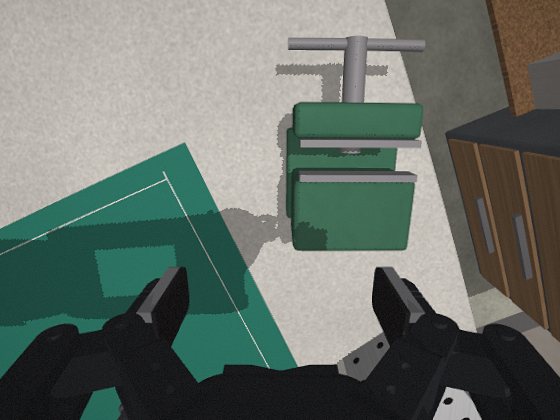

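```bash
cat > h.py <<'E'
from rig import sense, grab_frame, camera_model, job
import cv2,numpy as np
from scipy.spatial.transform import Rotation as R
def ray(m,u,v):
    K=np.array([[m['fx'],0,m['cx']],[0,m['fy'],m['cy']],[0,0,1.]])
    p=cv2.undistortPoints(np.array([[[u,v]]],float),K,np.array(m['dist_coeffs']))[0,0]
    T=np.array(m['pose']); return T[:3,3],T[:3,:3]@np.array([p[0],p[1],1])
def atz(m,u,v,z):
    o,d=ray(m,u,v); return o+d*(z-o[2])/d[2]
def proj(m,P):
    K=np.array([[m['fx'],0,m['cx']],[0,m['fy'],m['cy']],[0,0,1.]])
    T=np.linalg.inv(np.array(m['pose']))
    return cv2.projectPoints(np.atleast_2d(np.array(P,float)),cv2.Rodrigues(T[:3,:3])[0],T[:3,3],K,np.array(m['dist_coeffs']))[0][:,0]
def circ(c,r,z,n=72):
    a=np.linspace(0,2*np.pi,n,endpoint=False)
    return np.c_[c[0]+r*np.cos(a),c[1]+r*np.sin(a),np.full(n,z)]
def totool(target,s=None):
    "world target pos -> shift in cm along tool axes"
    s=s or sense(); Rt=R.from_euler('xyz',s['tcp_rot']).as_matrix()
    return Rt.T@(np.array(target)-s['eef_pos'])/10
def crop(img,u,v,w,h,k):
    return cv2.resize(img[max(0,v-h):v+h,max(0,u-w):u+w],None,fx=k,fy=k,interpolation=cv2.INTER_CUBIC)
E
python3 - <<'E'
from h import *
ms,md=camera_model('scene'),camera_model('side')
for n,a,b,z in [('glass',(353,326),(256,160),8),('acc',(376,350),(250,146),15),('nut',(400,282),(204.5,167.5),25),('bolt',(368,266),(220,183),25),('tin',(380,226),(187,201),45),('cell',(294,201),(257,229),82),('slip',(189,192),(380,317),7),('plug',(172,183),(404,338),15),('big',(227,166),(318,356),9)]:
    print(n,atz(ms,*a,z).round(1)[:2],atz(md,*b,z).round(1)[:2])
A=cv2.imread('pics/scene0.png');B=cv2.imread('pics/side0.png')
t=np.vstack([np.hstack([crop(A,290,215,50,37,4),crop(B,262,232,50,37,4)]),np.hstack([crop(A,380,320,50,37,4),crop(B,235,170,50,37,4)])])
cv2.imwrite('pics/c1.png',t)
E
```

```text
glass [619.7 276.6] [618.2 270.6]
acc [633.6 341. ] [628.3 329.1]
nut [476.4 291. ] [475.8 288.8]
bolt [488.8 215.8] [487.  209.7]
tin [387.  174.1] [385.5 164.3]
cell [494.4  -4.1] [476.1 -33.3]
slip [ 608.2 -289.8] [ 608.5 -296.8]
plug [ 623.5 -347.2] [ 615.4 -357.4]
big [ 463.7 -301.4] [ 459.5 -308.9]
```

View pics/c1.png

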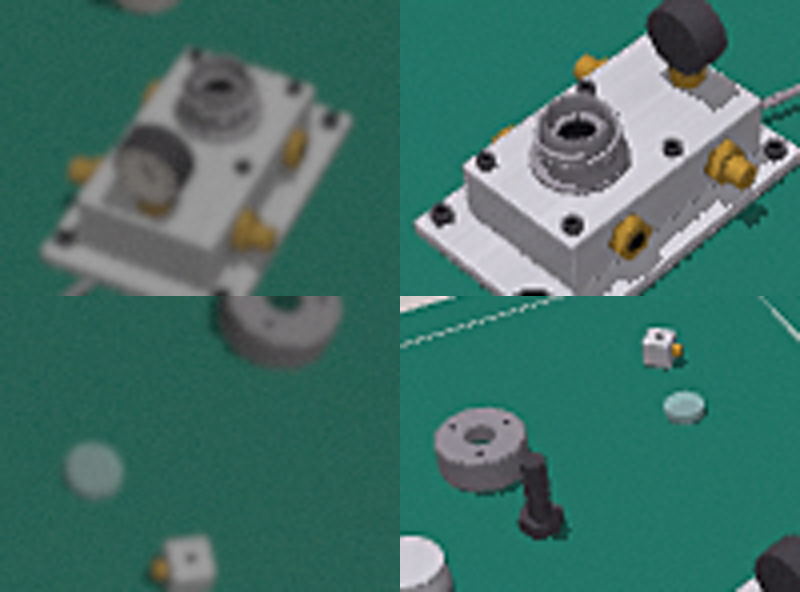

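```bash
python3 - <<'E'
from h import *
print(totool([619,273,150]))
E
```

```text
[-13.26263412  46.44190559   8.08454692]
```

>>> arm_command(
  plan=[
    {"translation": [-13.3, 46.4, 8.0], "twist": 1.17, "gripper": 0.65},
    {"translation": [-13.3, 46.4, 8.0], "twist": 1.17, "gripper": 0.65},
    {"translation": [-13.3, 46.4, 8.0], "twist": 1.17, "gripper": 0.65},
    {"translation": [-13.3, 46.4, 8.0], "twist": 1.17, "gripper": 0.65},
    {"translation": [-13.3, 46.4, 8.0], "twist": 1.17, "gripper": 0.65},
  ],
)

```text
clock: 0.57
eef_pos: [403.7, 445.5, 196.6]
tcp_rot: [3.141, 0.001, 0.541]
contact_force: [0.7, 1.0, 0.4]
opening: 0.649
```

```bash
python3 - <<'E'
from h import *
s=sense();print(s['tcp_rot'],totool([619,273,150]))
E
```

```text
[3.14108275e+00 5.29646767e-04 5.41369799e-01] [ 9.5679885  25.87896565  4.67180597]
```

>>> arm_command(
  plan=[
    {"translation": [9.6, 25.9, 4.7], "twist": 0.54, "gripper": 0.65},
    {"translation": [9.6, 25.9, 4.7], "twist": 0.54, "gripper": 0.65},
    {"translation": [9.6, 25.9, 4.7], "twist": 0.54, "gripper": 0.65},
    {"translation": [9.6, 25.9, 4.7], "twist": 0.54, "gripper": 0.65},
    {"translation": [9.6, 25.9, 4.7], "twist": 0.54, "gripper": 0.65},
  ],
)

```text
clock: 0.98
eef_pos: [564.1, 316.7, 161.5]
tcp_rot: [3.141, 0.0, -0.006]
contact_force: [0.1, 1.1, 0.0]
opening: 0.649
```

>>> arm_command(
  plan=[
    {"translation": [6.0, 1.5, 0.9], "twist": 0, "gripper": 0.65},
    {"translation": [6.0, 1.5, 0.9], "twist": 0, "gripper": 0.65},
    {"translation": [6.0, 1.5, 0.9], "twist": 0, "gripper": 0.65},
    {"translation": [6.0, 1.5, 0.9], "twist": 0, "gripper": 0.65},
    {"translation": [6.0, 1.5, 0.9], "twist": 0, "gripper": 0.65},
  ],
)

```text
clock: 1.4
eef_pos: [623.0, 301.4, 152.0]
tcp_rot: [3.14, 0.002, -0.006]
contact_force: [-1.2, 0.7, -0.3]
opening: 0.65
```

```bash
python3 - <<'E'
from h import *
s=sense();print(s['eef_pos'],s['tcp_rot'],totool([619,273,150]))
cv2.imwrite("pics/w1.png",grab_frame("wrist"))
print(proj(camera_model('wrist'),[s['eef_pos']]))
E
```

```text
[622.99663656 301.40672535 152.04490763] [ 3.14038575e+00  1.89838228e-03 -6.02606422e-03] [-0.38214954  2.84277959  0.20864772]
[[282.08729798 272.39572924]]
```

View pics/w1.png

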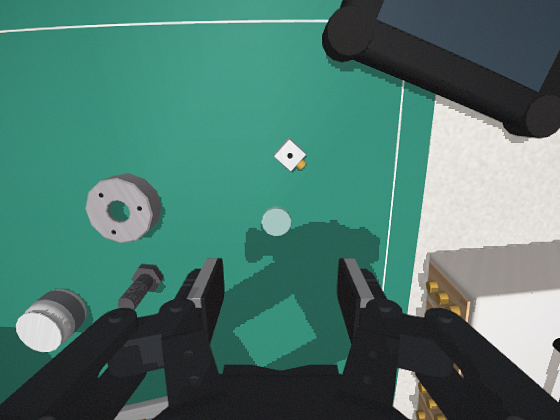

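```bash
python3 - <<'E'
from h import *
m=camera_model('wrist'); im=cv2.imread('pics/w1.png')
def over(im,m,c,r,z,col): 
    for p in proj(m,circ(c,r,z)): cv2.circle(im,(int(round(p[0]*4)),int(round(p[1]*4))),1,col,-1)
for n,uv,z in [('glass',(276.5,222),8),('nut',(119.5,209),25),('h1',(139,209),25),('h2',(113,232),25),('h3',(101,194),25),('acc',(289.5,155.5),20)]:
    print(n,atz(m,*uv,z).round(1))
big=cv2.resize(im,None,fx=4,fy=4,interpolation=cv2.INTER_CUBIC)
g=atz(m,276.5,222,8);over(big,m,g,14.25,8,(0,0,255))
g=atz(m,119.5,209,25);over(big,m,g,10.5,25,(0,0,255));over(big,m,g,30,25,(0,0,255))
cv2.imwrite('pics/w1c.png',np.hstack([big[760:1060,280:680],big[560:960,960:1360][:300*1]]) if 0 else np.hstack([big[680:1080,300:700],big[560:960,960:1360]]))
E
```

```text
glass [618.2 277.1   8. ]
nut [477.8 296.   25. ]
h1 [495.7 295.9  25. ]
h2 [468.1 273.9  25. ]
h3 [463.1 310.   25. ]
acc [630.1 341.7  20. ]
```

View pics/w1c.png

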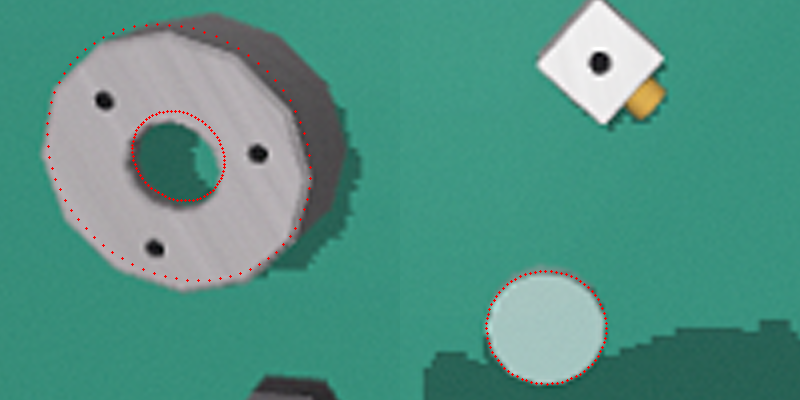

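```bash
python3 - <<'E'
from h import *
print(totool([618.2,277.1,40]),totool([618.2,277.1,1]))
E
```

```text
[-0.42133076  2.45744945 11.2361948 ] [-0.41517559  2.45320197 15.13618763]
```

>>> arm_command(
  plan=[
    {"translation": [-0.42, 2.46, 4.0], "twist": 0, "gripper": 0.55},
    {"translation": [-0.42, 2.46, 8.0], "twist": 0, "gripper": 0.55},
    {"translation": [-0.42, 2.46, 11.2], "twist": 0, "gripper": 0.55},
    {"translation": [-0.42, 2.46, 12.5], "twist": 0, "gripper": 0.55},
    {"translation": [-0.42, 2.46, 12.5], "twist": 0, "gripper": 0.55},
  ],
)

```text
clock: 1.87
eef_pos: [615.0, 276.8, 24.4]
tcp_rot: [3.138, 0.007, -0.004]
contact_force: [-0.7, -0.0, 0.7]
opening: 0.551
```

```bash
python3 - <<'E'
from h import *
print(totool([618.2,277.1,1]))
cv2.imwrite("pics/w2.png",grab_frame("wrist"))
E
```

```text
[ 0.3359593  -0.04126033  2.33773706]
```

View pics/w2.png

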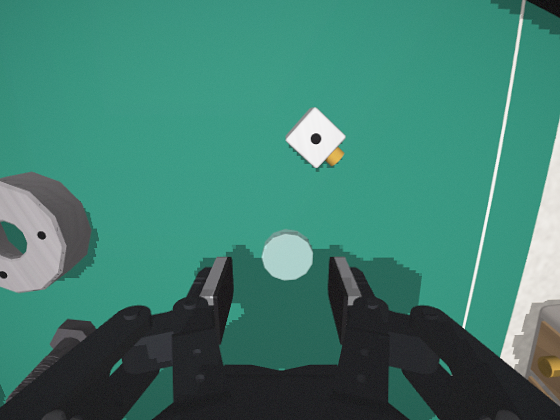

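>>> arm_command(
  plan=[
    {"translation": [0.34, -0.04, 1.2], "twist": 0, "gripper": 0.55},
    {"translation": [0.34, -0.04, 2.34], "twist": 0, "gripper": 0.55},
    {"translation": [0.34, -0.04, 2.34], "twist": 0, "gripper": 0.55},
    {"translation": [0.34, -0.04, 2.34], "twist": 0, "gripper": 0.55},
    {"translation": [0.34, -0.04, 2.34], "twist": 0, "gripper": 0.45},
  ],
)

```text
clock: 2.33
eef_pos: [620.6, 278.1, 4.1]
tcp_rot: [3.14, 0.003, -0.004]
contact_force: [-0.9, -0.6, -0.2]
opening: 0.454
```

```bash
python3 - <<'E'
from h import *
s=sense();print(s['eef_pos'],totool([618.2,277.1,1]))
m=camera_model('wrist');im=grab_frame("wrist")
cv2.imwrite("pics/w3.png",cv2.resize(im[180:420,100:460],None,fx=2,fy=2))
print(proj(m,[[618.2,277.1,8],[618.2,277.1,0],s['eef_pos']]))
E
```

```text
[620.58800805 278.10904937   4.0894251 ] [-0.23744436  0.10136006  0.30983773]
[[276.68532296 277.74960196]
 [276.89224053 269.92883325]
 [281.56875078 272.01869382]]
```

View pics/w3.png

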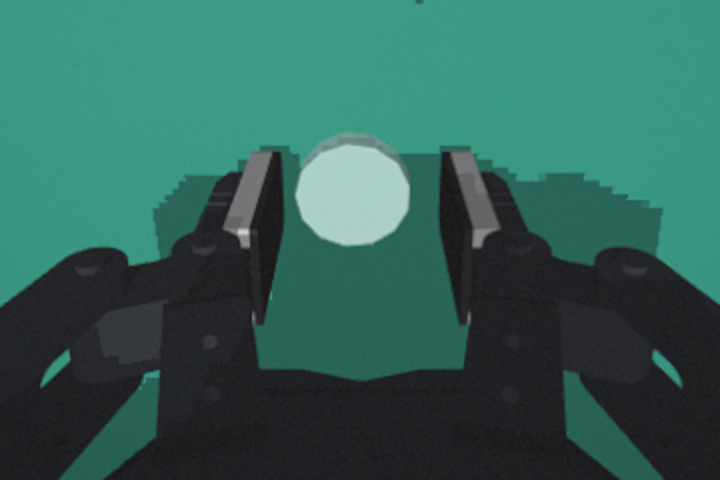

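>>> arm_command(
  plan=[
    {"translation": [-0.24, 0.1, 0.3], "twist": 0, "gripper": 0.45},
    {"translation": [-0.24, 0.1, 0.3], "twist": 0, "gripper": 0.45},
    {"translation": [-0.24, 0.1, 0.3], "twist": 0, "gripper": 0.2},
    {"translation": [-0.24, 0.1, 0.3], "twist": 0, "gripper": 0.2},
    {"translation": [-0.24, 0.1, 0.3], "twist": 0, "gripper": 0.2},
  ],
  squeeze=30,
)

```text
clock: 2.8
eef_pos: [618.3, 277.1, 1.6]
tcp_rot: [3.14, 0.003, -0.004]
contact_force: [-1.3, -1.3, 4.5]
opening: 0.309
```

```bash
python3 - <<'E'
from h import *
s=sense();print(s)
E
```

```text
{'clock': 2.8, 'qpos': array([ 4.19219651e-01,  6.95712118e-01,  1.64415194e+00, -3.59774595e-04,
        8.05001880e-01,  4.23640853e-01]), 'qvel': array([-1.62244924e-04,  5.71189005e-05,  6.22740318e-04, -2.19243853e-05,
        7.22591659e-04, -3.67875065e-04]), 'joint_efforts': array([ 6.18503778e-02, -7.15899396e+01, -2.52030087e+01,  2.22451187e-02,
       -6.44683745e-01, -2.16155247e-03]), 'eef_pos': array([618.25052856, 277.06015217,   1.56958205]), 'tcp_rot': array([ 3.14001138e+00,  2.87767354e-03, -4.17368986e-03]), 'contact_force': array([-1.29036279, -1.29156155,  4.48576009]), 'wrist_torque': array([-0.15481307,  0.31652614, -0.00882763]), 'opening': 0.3094137652574591}
```

>>> arm_command(
  plan=[
    {"translation": [0, 0, 0], "twist": 0, "gripper": 0.2},
    {"translation": [0, 0, -1], "twist": 0, "gripper": 0.2},
    {"translation": [0, 0, -3], "twist": 0, "gripper": 0.2},
    {"translation": [0, 0, -6], "twist": 0, "gripper": 0.2},
    {"translation": [0, 0, -10], "twist": 0, "gripper": 0.2},
  ],
)

```text
clock: 3.22
eef_pos: [616.8, 276.4, 100.6]
tcp_rot: [3.138, 0.007, -0.004]
contact_force: [0.5, 0.3, 0.6]
opening: 0.312
```

```bash
python3 - <<'E'
from h import *
s=sense();print(s['eef_pos'],s['opening'],s['contact_force'])
m=camera_model('wrist');im=grab_frame("wrist")
cv2.imwrite("pics/w4.png",cv2.resize(im[180:420,100:460],None,fx=2,fy=2))
p=s['eef_pos'];print(proj(m,[p,p+[0,0,8]]))
E
```

```text
[616.83284133 276.43194761 100.55438983] 0.3122519722100686 [0.4860824  0.32673357 0.59956323]
[[281.57744034 272.0804327 ]
 [281.53165576 280.25053085]]
```

View pics/w4.png

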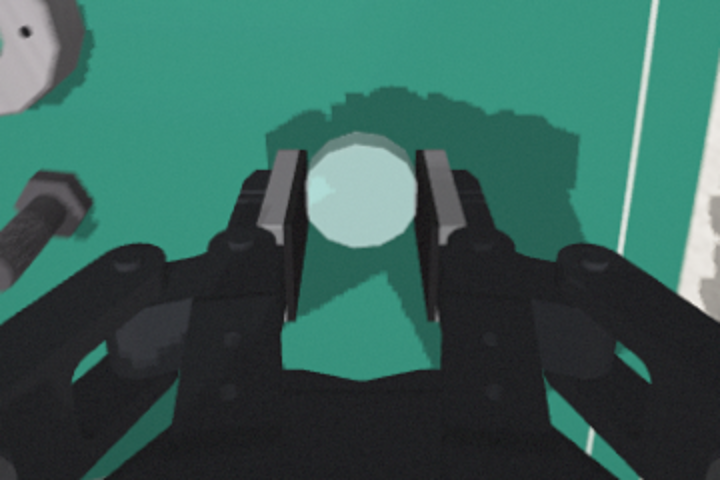

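>>> arm_command(
  plan=[
    {"translation": [0.14, -0.06, 4], "twist": 0, "gripper": 0.2},
    {"translation": [0.14, -0.06, 8], "twist": 0, "gripper": 0.2},
    {"translation": [0.14, -0.06, 9.5], "twist": 0, "gripper": 0.2},
    {"translation": [0.14, -0.06, 9.8], "twist": 0, "gripper": 0.2},
    {"translation": [0.14, -0.06, 9.85], "twist": 0, "gripper": 0.2},
  ],
)

```text
clock: 3.68
eef_pos: [622.9, 279.1, 11.4]
tcp_rot: [-3.141, -0.002, -0.004]
contact_force: [-0.6, 0.3, 0.1]
opening: 0.308
```

```bash
python3 - <<'E'
from h import *
s=sense();print(s['eef_pos'],s['opening'],s['contact_force'])
E
```

```text
[622.85592792 279.07896317  11.39218103] 0.3078810532661034 [-0.64259274  0.33975174  0.13129767]
```

>>> arm_command(
  plan=[
    {"translation": [-0.2, -0.1, 0.4], "twist": 0, "gripper": 0.2},
    {"translation": [-0.3, -0.1, 0.8], "twist": 0, "gripper": 0.2},
    {"translation": [-0.3, -0.1, 0.95], "twist": 0, "gripper": 0.2},
    {"translation": [-0.3, -0.1, 0.95], "twist": 0, "gripper": 0.2},
    {"translation": [-0.3, -0.1, 0.95], "twist": 0, "gripper": 0.2},
  ],
)

```text
clock: 4.1
eef_pos: [620.2, 280.2, 2.5]
tcp_rot: [-3.141, -0.003, -0.004]
contact_force: [-0.0, 0.3, -0.0]
opening: 0.307
```

```bash
python3 - <<'E'
from h import *
s=sense();print(s['eef_pos'],s['opening'],s['contact_force'])
E
```

```text
[620.16175308 280.24321745   2.47003393] 0.30666353022694504 [-0.00173726  0.29884021 -0.00331738]
```

Open a little, rise, re-close.

>>> arm_command(
  plan=[
    {"translation": [0, 0, 0.05], "twist": 0, "gripper": 0.2},
    {"translation": [0, 0, 0.05], "twist": 0, "gripper": 0.42},
    {"translation": [0, 0, 0.05], "twist": 0, "gripper": 0.42},
    {"translation": [0, 0, -0.25], "twist": 0, "gripper": 0.42},
    {"translation": [0, 0, -0.25], "twist": 0, "gripper": 0.42},
  ],
)

```text
clock: 4.52
eef_pos: [620.5, 280.4, 5.6]
tcp_rot: [-3.14, -0.003, -0.004]
contact_force: [0.7, 0.3, -0.9]
opening: 0.416
```

```bash
python3 - <<'E'
from h import *
s=sense();print(s['eef_pos'],s['opening'],s['contact_force'])
m=camera_model('wrist');im=grab_frame("wrist")
cv2.imwrite("pics/w5.png",cv2.resize(im[180:420,100:460],None,fx=2,fy=2))
E
```

```text
[620.46052541 280.38318797   5.5668068 ] 0.41606466022101635 [ 0.7235695   0.27775974 -0.92890985]
```

View pics/w5.png

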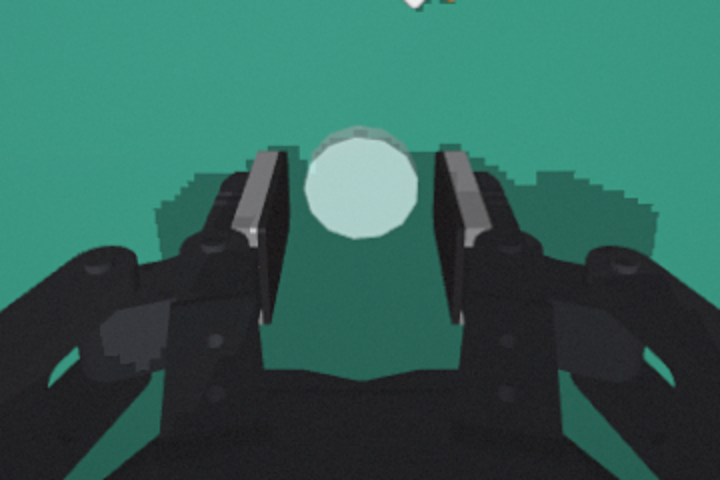

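>>> arm_command(
  plan=[
    {"translation": [0, 0, 0.05], "twist": 0, "gripper": 0.2},
    {"translation": [0, 0, 0.05], "twist": 0, "gripper": 0.2},
    {"translation": [0, 0, 0.05], "twist": 0, "gripper": 0.2},
    {"translation": [0, 0, 0.05], "twist": 0, "gripper": 0.2},
    {"translation": [0, 0, 0.05], "twist": 0, "gripper": 0.2},
  ],
)

```text
clock: 4.98
eef_pos: [620.5, 280.4, 5.5]
tcp_rot: [-3.14, -0.004, -0.004]
contact_force: [-1.3, -1.1, 5.9]
opening: 0.298
```

```bash
python3 - <<'E'
from h import *
s=sense();print(s['eef_pos'],s['opening'],s['contact_force'])
E
```

```text
[620.51705218 280.42371444   5.45394859] 0.29832424513213807 [-1.25730431 -1.11381822  5.85805092]
```

>>> arm_command(
  plan=[
    {"translation": [0, 0, -4], "twist": 0, "gripper": 0.2},
    {"translation": [-1, 1, -8], "twist": 0, "gripper": 0.2},
    {"translation": [-3, 4, -11], "twist": 0, "gripper": 0.2},
    {"translation": [-5, 8, -13], "twist": 0, "gripper": 0.2},
    {"translation": [-7, 11, -15], "twist": 0, "gripper": 0.2},
  ],
)

```text
clock: 5.4
eef_pos: [555.1, 179.0, 150.4]
tcp_rot: [-3.14, -0.005, -0.003]
contact_force: [0.4, -0.4, -0.8]
opening: 0.297
```

>>> arm_command(
  plan=[
    {"translation": [-2, 4, -1.5], "twist": 0, "gripper": 0.2},
    {"translation": [-4, 8, -3], "twist": 0, "gripper": 0.2},
    {"translation": [-6, 11.5, -4.5], "twist": 0, "gripper": 0.2},
    {"translation": [-6.5, 12.5, -4.5], "twist": 0, "gripper": 0.2},
    {"translation": [-6.5, 12.5, -4.5], "twist": 0, "gripper": 0.2},
  ],
)

```text
clock: 5.82
eef_pos: [487.5, 51.0, 196.2]
tcp_rot: [-3.141, -0.006, -0.005]
contact_force: [-0.8, 0.6, 0.2]
opening: 0.296
```

```bash
python3 - <<'E'
from h import *
s=sense();print(s['eef_pos'],s['tcp_rot'],s['opening'],s['contact_force'])
m=camera_model('wrist');im=grab_frame("wrist"); s2=sense();print(s2['eef_pos'])
cv2.imwrite("pics/w6.png",im)
np.save('m6.npy',m,allow_pickle=True)
E
```

```text
[487.53492772  50.998675   196.20541976] [-3.1409721  -0.00565007 -0.00527678] 0.2964058490215165 [-0.83036535  0.57190387  0.19067154]
[488.83855557  52.54763451 195.83345756]
```

View pics/w6.png

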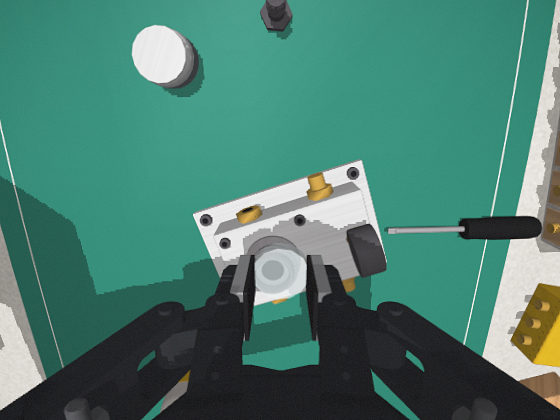

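```bash
python3 - <<'E'
from h import *
m=np.load('m6.npy',allow_pickle=True).item()
print(atz(m,273,268,82)); print(atz(m,206,220,10),atz(m,353,173,10))
E
```

```text
[480.75863389  -6.352774    82.        ]
[406.82764057  14.67838361  10.        ] [564.09831109  65.48123409  10.        ]
```

>>> arm_command(
  plan=[
    {"translation": [-0.5, 4, 0], "twist": 0, "gripper": 0.2},
    {"translation": [-0.5, 8, 0], "twist": 0, "gripper": 0.2},
    {"translation": [-0.5, 11, 0], "twist": 0, "gripper": 0.2},
    {"translation": [-0.5, 11, 0], "twist": 0, "gripper": 0.2},
    {"translation": [-0.5, 11, 0], "twist": 0, "gripper": 0.2},
  ],
)

```text
clock: 6.28
eef_pos: [483.7, -58.1, 195.3]
tcp_rot: [-3.14, -0.006, -0.008]
contact_force: [-0.7, -0.3, 0.4]
opening: 0.295
```

```bash
python3 - <<'E'
from h import *
grab_frame('side')
s=sense();print(s['eef_pos'],s['tcp_rot'],s['opening'],s['contact_force'])
m=camera_model('wrist');im=grab_frame("wrist"); s2=sense();print(s2['eef_pos'])
cv2.imwrite("pics/w7.png",im)
np.save('m7.npy',m,allow_pickle=True)
E
```

```text
[483.59545228 -57.13519013 195.29784492] [-3.13948063 -0.00614437 -0.00700524] 0.29483608687244056 [0.85004053 0.88106269 0.31410809]
[483.51589703 -56.5876144  195.3052766 ]
```

View pics/w7.png

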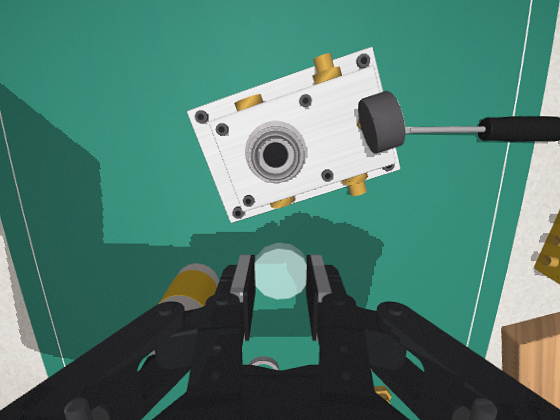

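```bash
python3 - <<'E'
from h import *
from scipy.optimize import least_squares
m=np.load('m7.npy',allow_pickle=True).item(); im=cv2.imread('pics/w7.png')
L=np.array([[-73,62,10],[117,62,10],[117,-62,10],[-73,-62,10]],float); px=np.array([[188,110],[372,47],[400,169],[231,222]],float)
def W(p,L): c,s=np.cos(p[2]),np.sin(p[2]); return np.c_[p[0]+c*L[:,0]-s*L[:,1],p[1]+s*L[:,0]+c*L[:,1],L[:,2]]
r=least_squares(lambda p:(proj(m,W(p,L))-px).ravel(),[481,-6,.3]);print(r.x,r.fun)
print(atz(m,275,153,82))
p=r.x
big=cv2.resize(im[30:240,160:440],None,fx=2.8,fy=2.8,interpolation=cv2.INTER_CUBIC)
def dr(P,col):
    for q in proj(m,P): cv2.circle(big,(int((q[0]-160+.5)*2.8),int((q[1]-30+.5)*2.8)),1,col,-1)
for rr,z in [(17.3,82),(20,82),(15.5,79.5),(23.5,74)]: dr(W(p,circ([0,0],rr,z)),(0,0,255))
def poly(C):
    for a,b in zip(C,np.roll(C,-1,0)):
        dr(W(p,a+(b-a)*np.linspace(0,1,60)[:,None]),(0,0,255))
poly(L); poly(np.array([[-48,44,50],[102,44,50],[102,-44,50],[-48,-44,50]],float))
cv2.imwrite('pics/w7c.png',big)
E
```

```text
[ 4.80231068e+02 -1.52028878e+01  3.06886027e-01] [-1.74813281  0.2100835   1.45315107 -1.08858239  1.02799217  0.58282694
 -0.77418341  0.98331455]
[479.78824893 -12.28162047  82.        ]
```

View pics/w7c.png

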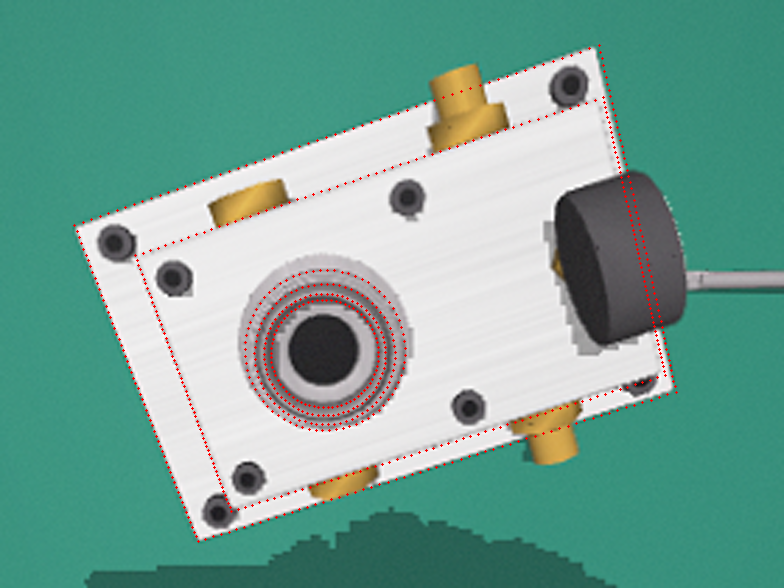

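```bash
python3 - <<'E'
from h import *
m=np.load('m7.npy',allow_pickle=True).item(); im=cv2.imread('pics/w7.png')
K=10
def view(c):
    big=cv2.resize(im[115:190,240:310],None,fx=K,fy=K,interpolation=cv2.INTER_CUBIC)[:, :]
    for rr,z in [(17.3,82),(20,82),(15.5,79.5),(15.5,70)]:
        for q in proj(m,circ(c,rr,z,120)): cv2.circle(big,(int((q[0]-240+.5)*K),int((q[1]-115+.5)*K)),1,(0,0,255),-1)
    return cv2.resize(big,(560,600))
cv2.imwrite('pics/w7d.png',view([480.2,-14]))
E
```

```text
(no output)
```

View pics/w7d.png

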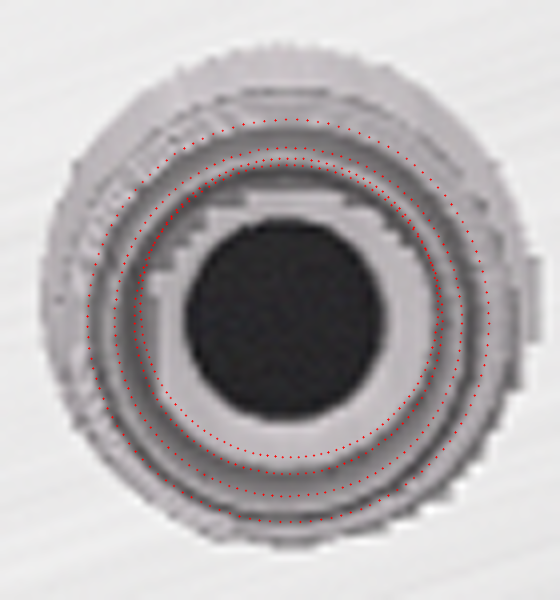

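```bash
python3 - <<'E'
from h import *
m=np.load('m7.npy',allow_pickle=True).item(); im=cv2.imread('pics/w7.png')
tcp=np.array([483.56,-56.9,195.3])
K=8
for dz in [2.5,0]:
    print(proj(m,[tcp+[0,0,dz]]))
big=cv2.resize(im[235:310,235:325],None,fx=K,fy=K,interpolation=cv2.INTER_CUBIC)
for col,z in [((0,0,255),2.5),((255,0,0),-5.5)]:
    for q in proj(m,circ(tcp,14.25,tcp[2]+z,120)): cv2.circle(big,(int((q[0]-235+.5)*K),int((q[1]-235+.5)*K)),1,col,-1)
cv2.imwrite('pics/w7e.png',big)
E
```

```text
[[281.59170632 274.05837637]]
[[281.53892151 271.62023749]]
```

View pics/w7e.png

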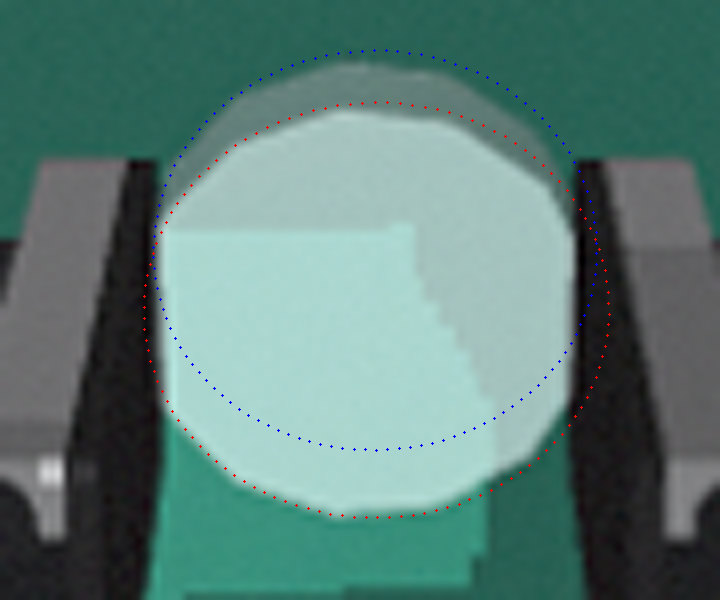

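```bash
python3 - <<'E'
from h import *
s=sense();print(s['eef_pos'],totool([480.8,-14.6,110]))
E
```

```text
[483.51589703 -56.5876144  195.3052766 ] [-0.34713494 -4.17922041  8.53738103]
```

>>> arm_command(
  plan=[
    {"translation": [-0.35, -4.18, 2], "twist": 0, "gripper": 0.2},
    {"translation": [-0.35, -4.18, 5], "twist": 0, "gripper": 0.2},
    {"translation": [-0.35, -4.18, 7], "twist": 0, "gripper": 0.2},
    {"translation": [-0.35, -4.18, 8.5], "twist": 0, "gripper": 0.2},
    {"translation": [-0.35, -4.18, 8.5], "twist": 0, "gripper": 0.2},
  ],
)

```text
clock: 6.8
eef_pos: [478.8, -12.8, 107.6]
tcp_rot: [-3.139, -0.001, -0.003]
contact_force: [-1.2, 0.4, -1.0]
opening: 0.295
```

```bash
python3 - <<'E'
from h import *
A=grab_frame('side');im=grab_frame('wrist')
s=sense();print(s['eef_pos'],s['tcp_rot'],totool([480.8,-14.6,87]),s['contact_force'])
cv2.imwrite("pics/w8.png",np.vstack([cv2.resize(im[180:420,100:460],None,fx=1.3,fy=1.3),cv2.resize(A[170:270,190:340],(468,312))])[:600])
E
```

```text
[480.67164695 -13.49402212 110.21938087] [-3.13929581 -0.00479301 -0.00424828] [2.17585217e-03 1.15875179e-01 2.32171516e+00] [-0.60473389 -0.63908876  0.78275754]
```

View pics/w8.png

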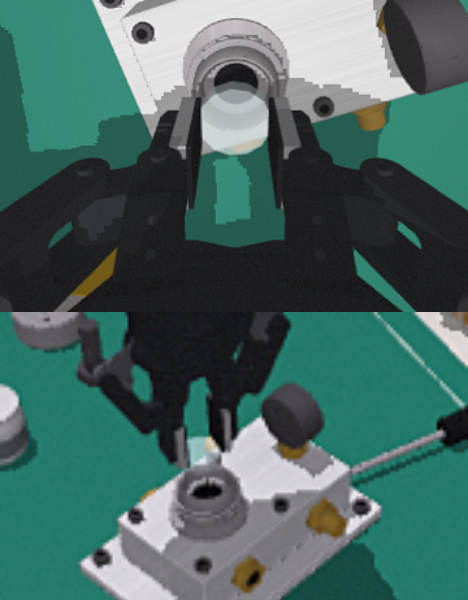

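>>> arm_command(
  plan=[
    {"translation": [0, 0.1, 0.8], "twist": 0, "gripper": 0.2},
    {"translation": [0, 0.1, 1.5], "twist": 0, "gripper": 0.2},
    {"translation": [0, 0.1, 2.1], "twist": 0, "gripper": 0.2},
    {"translation": [0, 0.1, 2.1], "twist": 0, "gripper": 0.2},
    {"translation": [0, 0.1, 2.1], "twist": 0, "gripper": 0.2},
  ],
)

```text
clock: 7.32
eef_pos: [480.5, -14.5, 89.0]
tcp_rot: [-3.139, -0.004, -0.005]
contact_force: [-0.5, 0.6, 0.4]
opening: 0.293
```

```bash
python3 - <<'E'
from h import *
m=camera_model('wrist');im=grab_frame('wrist')
s=sense();print(s['eef_pos'],s['tcp_rot'],totool([480.8,-14.6,84]),s['contact_force'])
big=cv2.resize(im[200:330,190:370],None,fx=4,fy=4,interpolation=cv2.INTER_CUBIC)
for c,r,z,col in [((480.2,-14.6),20,82,(0,0,255)),(s['eef_pos'],14.25,s['eef_pos'][2]+2.5,(255,0,0))]:
    for q in proj(m,circ(c,r,z,120)): cv2.circle(big,(int((q[0]-190+.5)*4),int((q[1]-200+.5)*4)),1,col,-1)
cv2.imwrite("pics/w9.png",big)
E
```

```text
[480.76033522 -14.56857703  89.24882544] [-3.13929632 -0.00467656 -0.00454788] [0.00152605 0.00432955 0.52488686] [0.52867466 0.27793413 0.09049752]
```

View pics/w9.png

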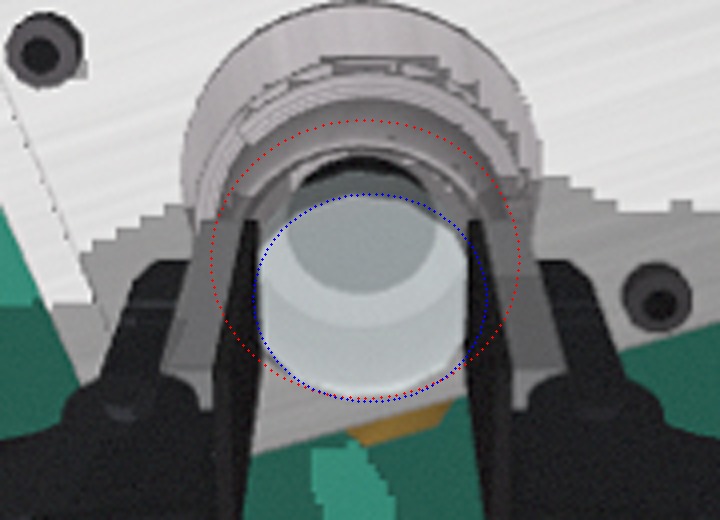

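```bash
python3 - <<'E'
from h import *
m=camera_model('wrist');im=grab_frame('wrist')
s=sense();print(s['eef_pos'])
K=6
def v(cy,cx=480.2):
    big=cv2.resize(im[200:300,225:325],None,fx=K,fy=K,interpolation=cv2.INTER_CUBIC)
    for c,r,z,col in [((cx,cy),20,82,(0,0,255)),((cx,cy),17.3,82,(0,0,255)),((cx,cy),15.5,79.5,(0,200,0)),(s['eef_pos'],14.25,s['eef_pos'][2]+2.5,(255,0,0)),(s['eef_pos'],14.25,s['eef_pos'][2]-5.5,(255,0,0))]:
        for q in proj(m,circ(c,r,z,120)): cv2.circle(big,(int((q[0]-225+.5)*K),int((q[1]-200+.5)*K)),1,col,-1)
    return cv2.resize(big,(400,400))
b=np.hstack([v(-14.6),v(-11.6)])
cv2.imwrite("pics/w10.png",np.clip(b*1.0,0,255).astype(np.uint8))
E
```

```text
[480.93431785 -14.5569156   89.41759194]
```

View pics/w10.png

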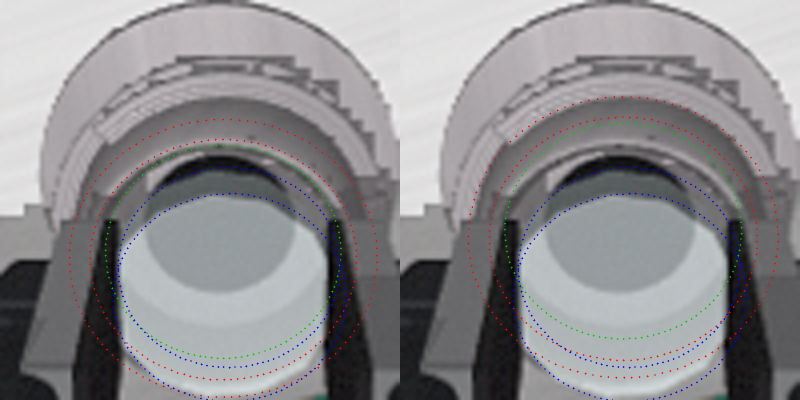

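```bash
python3 - <<'E'
from h import *
out=[]
s=sense();print(s['eef_pos'])
for n,(u,v) in [('side',(257,228)),('scene',(294,203))]:
    m=camera_model(n);im=cv2.imread(f'pics/{n}0.png');im2=grab_frame(n)
    K=10
    for I,cs in [(im,[((480.5,-14.6),20,82,(0,0,255)),((480.5,-14.6),15.5,79.5,(0,200,0))]),(im2,[(s['eef_pos'],14.25,s['eef_pos'][2]+2.5,(255,0,0))])]:
        big=cv2.resize(I[v-20:v+20,u-20:u+20],None,fx=K,fy=K,interpolation=cv2.INTER_CUBIC)
        for c,r,z,col in cs:
            for q in proj(m,circ(c,r,z,120)): cv2.circle(big,(int((q[0]-u+20.5)*K),int((q[1]-v+20.5)*K)),1,col,-1)
        out.append(cv2.resize(big,(300,300)))
cv2.imwrite("pics/c2.png",np.vstack([np.hstack(out[:2]),np.hstack(out[2:])]))
E
```

```text
[480.93431785 -14.5569156   89.41759194]
```

View pics/c2.png

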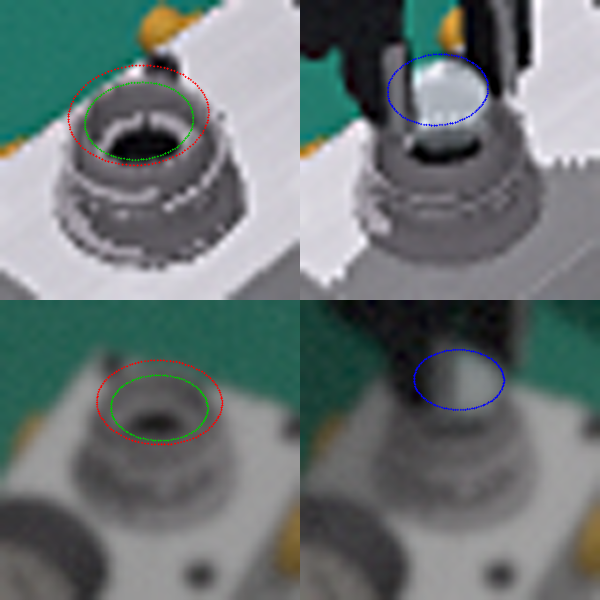

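>>> arm_command(
  plan=[
    {"translation": [0, 0, 0.1], "twist": 0, "gripper": 0.2},
    {"translation": [0, 0, 0.2], "twist": 0, "gripper": 0.2},
    {"translation": [0, 0, 0.3], "twist": 0, "gripper": 0.2},
    {"translation": [0, 0, 0.35], "twist": 0, "gripper": 0.2},
    {"translation": [0, 0, 0.35], "twist": 0, "gripper": 0.2},
  ],
)

```text
clock: 7.93
eef_pos: [480.9, -14.5, 85.9]
tcp_rot: [-3.139, -0.005, -0.004]
contact_force: [-0.7, 0.3, -0.1]
opening: 0.297
```

```bash
python3 - <<'E'
from h import *
s=sense();print(s['eef_pos'],s['contact_force'],s['wrist_torque'])
E
```

```text
[480.91834494 -14.528118    85.87230004] [-0.74960552  0.26873673 -0.12340438] [-0.03530525  0.03668162  0.01726024]
```

Glass bottom at ~80.4, no contact yet. Continue.

>>> arm_command(
  plan=[
    {"translation": [0, 0, 0.05], "twist": 0, "gripper": 0.2},
    {"translation": [0, 0, 0.1], "twist": 0, "gripper": 0.2},
    {"translation": [0, 0, 0.15], "twist": 0, "gripper": 0.2},
    {"translation": [0, 0, 0.15], "twist": 0, "gripper": 0.2},
    {"translation": [0, 0, 0.15], "twist": 0, "gripper": 0.2},
  ],
)

```text
clock: 8.35
eef_pos: [480.9, -14.5, 84.3]
tcp_rot: [-3.139, -0.005, -0.004]
contact_force: [0.6, -0.0, -0.8]
opening: 0.299
```

```bash
python3 - <<'E'
from h import *
m=camera_model('wrist');im=grab_frame('wrist')
s=sense();print(s['eef_pos'],s['contact_force'],s['wrist_torque'])
K=6
big=cv2.resize(im[200:300,225:325],None,fx=K,fy=K,interpolation=cv2.INTER_CUBIC)
cv2.imwrite("pics/w11.png",big)
E
```

```text
[480.93380854 -14.51596128  84.38924468] [-0.3300153   0.31704192  0.15396766] [ 0.00098125 -0.01193523  0.032461  ]
```

View pics/w11.png

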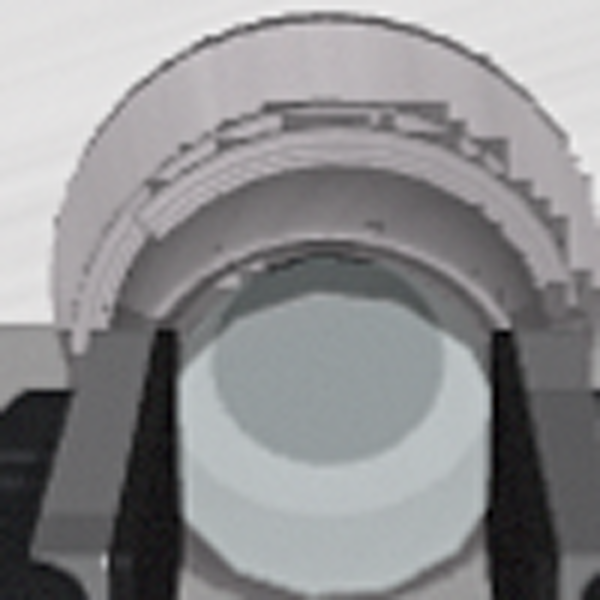

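>>> arm_command(
  plan=[
    {"translation": [0, 0, 0.05], "twist": 0, "gripper": 0.2},
    {"translation": [0, 0, 0.1], "twist": 0, "gripper": 0.2},
    {"translation": [0, 0, 0.15], "twist": 0, "gripper": 0.2},
    {"translation": [0, 0, 0.15], "twist": 0, "gripper": 0.2},
    {"translation": [0, 0, 0.15], "twist": 0, "gripper": 0.2},
  ],
)

```text
clock: 8.82
eef_pos: [480.9, -14.5, 82.8]
tcp_rot: [-3.139, -0.005, -0.004]
contact_force: [-0.4, 0.5, 0.8]
opening: 0.297
```

```bash
python3 - <<'E'
from h import *
s=sense();print(s['eef_pos'],s['contact_force'],s['wrist_torque'])
E
```

```text
[480.85611986 -14.50218853  82.81225717] [-0.44305382  0.47589708  0.81026994] [ 0.02120088 -0.01715343 -0.00442218]
```

>>> arm_command(
  plan=[
    {"translation": [0, 0, 0.03], "twist": 0, "gripper": 0.2},
    {"translation": [0, 0, 0.06], "twist": 0, "gripper": 0.2},
    {"translation": [0, 0, 0.09], "twist": 0, "gripper": 0.2},
    {"translation": [0, 0, 0.09], "twist": 0, "gripper": 0.2},
    {"translation": [0, 0, 0.09], "twist": 0, "gripper": 0.2},
  ],
)

```text
clock: 9.23
eef_pos: [480.9, -14.5, 82.0]
tcp_rot: [-3.139, -0.005, -0.004]
contact_force: [-0.4, 0.8, 0.4]
opening: 0.3
```

```bash
python3 - <<'E'
from h import *
s=sense();print(s['eef_pos'],s['contact_force'],s['wrist_torque'])
E
```

```text
[480.88898281 -14.50725038  81.95145719] [-0.36151442  0.84376346  0.38649342] [ 0.03335774  0.11014398 -0.01941539]
```

>>> arm_command(
  plan=[
    {"translation": [0, 0, 0], "twist": 0, "gripper": 0.42},
    {"translation": [0, 0, 0], "twist": 0, "gripper": 0.5},
    {"translation": [0, 0, 0], "twist": 0, "gripper": 0.5},
    {"translation": [0, 0, -2], "twist": 0, "gripper": 0.5},
    {"translation": [0, 0, -5], "twist": 0, "gripper": 0.5},
  ],
)

```text
clock: 9.65
eef_pos: [478.5, -14.5, 130.3]
tcp_rot: [-3.139, 0.0, -0.004]
contact_force: [0.6, -0.2, 0.4]
opening: 0.499
```

>>> arm_command(
  plan=[
    {"translation": [0, 2, -2], "twist": 0, "gripper": 0.5},
    {"translation": [0, 5, -4], "twist": 0, "gripper": 0.5},
    {"translation": [0, 7, -6], "twist": 0, "gripper": 0.5},
    {"translation": [0, 7, -6], "twist": 0, "gripper": 0.5},
    {"translation": [0, 7, -6], "twist": 0, "gripper": 0.5},
  ],
)

```text
clock: 10.07
eef_pos: [478.8, -85.4, 191.0]
tcp_rot: [-3.139, -0.002, -0.007]
contact_force: [-0.4, -1.0, -0.0]
opening: 0.501
```

```bash
python3 - <<'E'
from h import *
m=camera_model('wrist');im=grab_frame('wrist')
s=sense();print(s['eef_pos'],s['contact_force'],s['wrist_torque'])
cv2.imwrite("pics/w12.png",im)
E
```

```text
[478.03743034 -84.60697642 189.90272417] [-0.72082987 -0.21056039 -0.91027755] [-0.02957239 -0.01817087  0.04401986]
```

View pics/w12.png

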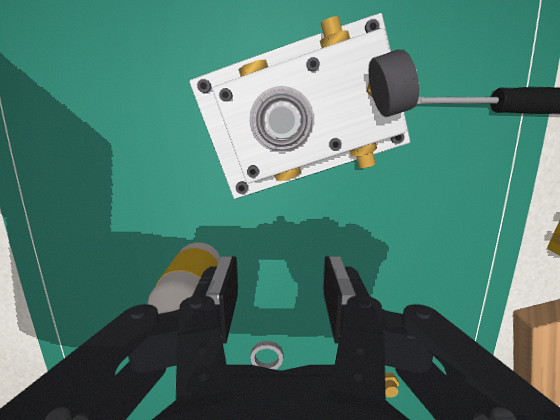

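```bash
python3 - <<'E'
from h import *
m=camera_model('wrist');im=cv2.imread('pics/w12.png')
K=8
big=cv2.resize(im[80:155,245:320],None,fx=K,fy=K,interpolation=cv2.INTER_CUBIC)
for c,r,z,col in [((480.2,-14.6),20,82,(0,0,255)),((480.2,-14.6),14.25,78,(255,0,0))]:
    for q in proj(m,circ(c,r,z,120)): cv2.circle(big,(int((q[0]-245+.5)*K),int((q[1]-80+.5)*K)),1,col,-1)
cv2.imwrite("pics/w12c.png",big)
print(totool([608,-293,150]))
E
```

```text
[13.11606223 20.77592697  3.92826452]
```

View pics/w12c.png

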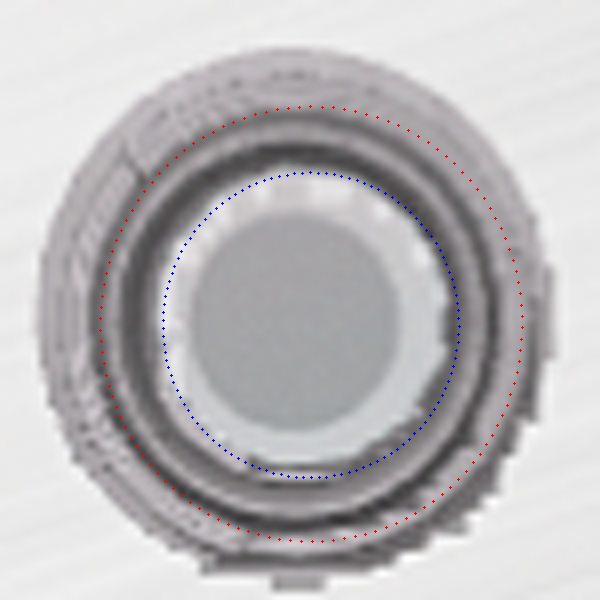

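>>> arm_command(
  plan=[
    {"translation": [2.2, 3.4, 0.5], "twist": 0, "gripper": 0.55},
    {"translation": [4.4, 6.9, 1], "twist": 0, "gripper": 0.55},
    {"translation": [6.6, 10.4, 1.5], "twist": 0, "gripper": 0.55},
    {"translation": [8.8, 13.9, 2], "twist": 0, "gripper": 0.55},
    {"translation": [11, 17.3, 3], "twist": 0, "gripper": 0.55},
  ],
)

```text
clock: 10.53
eef_pos: [587.9, -258.5, 158.0]
tcp_rot: [-3.138, 0.001, -0.005]
contact_force: [0.8, 0.3, 0.9]
opening: 0.546
```

>>> arm_command(
  plan=[
    {"translation": [2.1, 3.2, 1], "twist": 0, "gripper": 0.55},
    {"translation": [2.1, 3.2, 1.5], "twist": 0, "gripper": 0.55},
    {"translation": [2.1, 3.2, 1.5], "twist": 0, "gripper": 0.55},
    {"translation": [2.1, 3.2, 1.5], "twist": 0, "gripper": 0.55},
    {"translation": [2.1, 3.2, 1.5], "twist": 0, "gripper": 0.55},
  ],
)

```text
clock: 10.95
eef_pos: [608.1, -288.8, 142.3]
tcp_rot: [-3.137, 0.003, -0.004]
contact_force: [-1.4, -1.0, 0.5]
opening: 0.546
```

```bash
python3 - <<'E'
from h import *
s=sense();m=camera_model('wrist');im=grab_frame('wrist')
print(s['eef_pos'],s['contact_force'],s['tcp_rot'],sense()['eef_pos'])
cv2.imwrite("pics/w13.png",im);np.save('m13.npy',m,allow_pickle=True)
E
```

```text
[ 608.05965356 -288.76954329  142.25921899] [-1.36899653 -0.97875003  0.54509229] [-3.13706157e+00  2.78800710e-03 -3.61128344e-03] [ 608.33810992 -288.93658277  142.91692018]
```

View pics/w13.png

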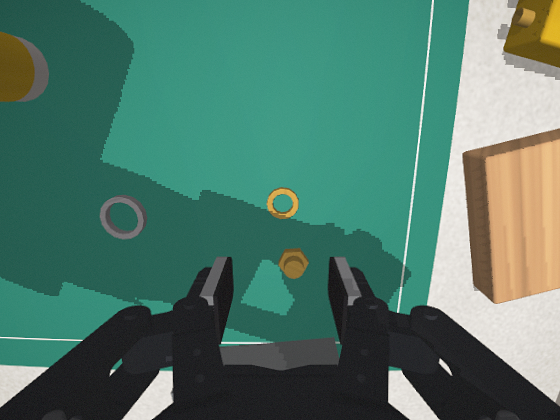

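```bash
python3 - <<'E'
from h import *
m=np.load('m13.npy',allow_pickle=True).item();im=cv2.imread('pics/w13.png')
hsv=cv2.cvtColor(im,cv2.COLOR_BGR2HSV)
mk=((hsv[...,0]<32)&(hsv[...,1]>90)).astype(np.uint8); sub=np.zeros_like(mk);sub[180:226,260:306]=mk[180:226,260:306]
c=max(cv2.findContours(sub,cv2.RETR_EXTERNAL,cv2.CHAIN_APPROX_NONE)[0],key=cv2.contourArea)
print(cv2.minEnclosingCircle(c),cv2.boundingRect(c))
g=atz(m,282.5,203,7);print(g,atz(m,293,262,15))
K=8
big=cv2.resize(im[170:245,245:320],None,fx=K,fy=K,interpolation=cv2.INTER_CUBIC)
for r,z in [(14.5,7),(9.5,7),(14.5,0)]:
    for q in proj(m,circ(g,r,z,120)): cv2.circle(big,(int((q[0]-245+.5)*K),int((q[1]-170+.5)*K)),1,(0,0,255),-1)
cv2.imwrite("pics/w13c.png",big)
print(totool([*g[:2],40]))
E
```

```text
((282.107421875, 202.7998504638672), 15.838702201843262) (267, 187, 31, 32)
[ 609.09323584 -291.23330811    7.        ] [ 618.77072584 -346.14189358   15.        ]
[ 0.09513277  0.2703206  10.29054191]
```

View pics/w13c.png

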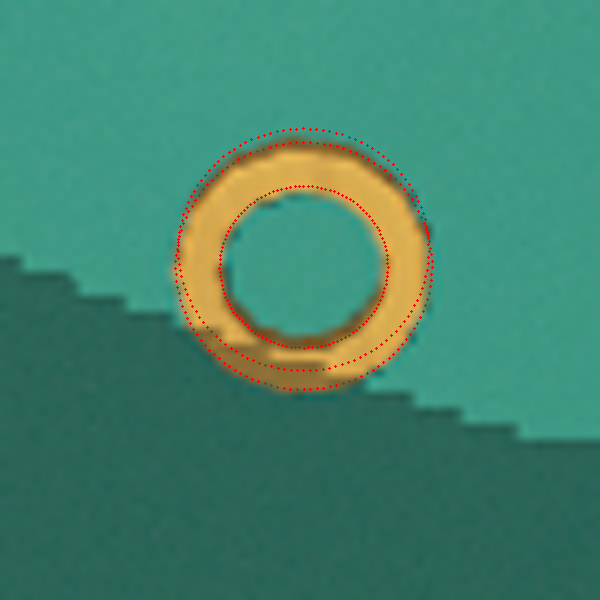

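>>> arm_command(
  plan=[
    {"translation": [0.1, 0.28, 3], "twist": 0, "gripper": 0.5},
    {"translation": [0.1, 0.28, 7], "twist": 0, "gripper": 0.5},
    {"translation": [0.1, 0.28, 10.3], "twist": 0, "gripper": 0.5},
    {"translation": [0.1, 0.28, 11.8], "twist": 0, "gripper": 0.5},
    {"translation": [0.1, 0.28, 11.8], "twist": 0, "gripper": 0.48},
  ],
)

```text
clock: 11.42
eef_pos: [606.7, -289.2, 21.9]
tcp_rot: [-3.135, 0.007, -0.003]
contact_force: [-0.3, 1.1, -0.2]
opening: 0.482
```

```bash
python3 - <<'E'
from h import *
s=sense();print(s['eef_pos'],s['contact_force'],totool([609.4,-291.5,2.5]))
E
```

```text
[ 606.71911001 -289.22618983   21.91189382] [-0.30536878  1.05429035 -0.18067837] [0.28236583 0.23945178 1.93771062]
```

>>> arm_command(
  plan=[
    {"translation": [0.12, 0.15, 0.6], "twist": 0, "gripper": 0.48},
    {"translation": [0.12, 0.15, 1.2], "twist": 0, "gripper": 0.48},
    {"translation": [0.12, 0.15, 1.6], "twist": 0, "gripper": 0.48},
    {"translation": [0.12, 0.15, 1.6], "twist": 0, "gripper": 0.48},
    {"translation": [0.12, 0.15, 1.6], "twist": 0, "gripper": 0.48},
  ],
)

```text
clock: 11.83
eef_pos: [608.3, -290.9, 6.7]
tcp_rot: [-3.136, 0.006, -0.003]
contact_force: [0.8, 0.5, -0.2]
opening: 0.48
```

```bash
python3 - <<'E'
from h import *
m=camera_model('wrist');im=grab_frame('wrist')
s=sense();print(s['eef_pos'],s['contact_force'],totool([609.2,-291.5,2.5]),proj(m,[[609.2,-291.5,7],s['eef_pos']]))
cv2.imwrite("pics/w14.png",cv2.resize(im[180:420,100:460],None,fx=2,fy=2))
E
```

```text
[ 608.32221725 -290.93058725    6.76727921] [-0.28475136  0.11873204  0.26574388] [0.09045368 0.05928105 0.42584967] [[283.45144265 273.44111922]
 [281.68692977 272.19268301]]
```

View pics/w14.png

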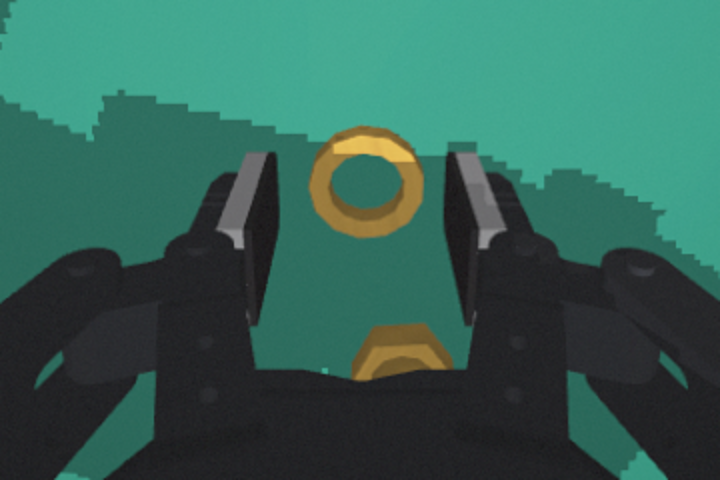

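>>> arm_command(
  plan=[
    {"translation": [0.12, 0.0, 0.2], "twist": 0, "gripper": 0.48},
    {"translation": [0.12, 0.0, 0.43], "twist": 0, "gripper": 0.48},
    {"translation": [0.12, 0.0, 0.43], "twist": 0, "gripper": 0.48},
    {"translation": [0.12, 0.0, 0.43], "twist": 0, "gripper": 0.42},
    {"translation": [0.12, 0.0, 0.43], "twist": 0, "gripper": 0.42},
  ],
)

```text
clock: 12.3
eef_pos: [609.5, -290.9, 2.4]
tcp_rot: [-3.136, 0.006, -0.003]
contact_force: [0.3, -0.8, 0.1]
opening: 0.42
```

```bash
python3 - <<'E'
from h import *
s=sense();print(s['eef_pos'],s['contact_force'])
E
```

```text
[ 609.4553868  -290.92373167    2.42268867] [ 0.29413766 -0.84605046  0.05513229]
```

>>> arm_command(
  plan=[
    {"translation": [0, 0, 0], "twist": 0, "gripper": 0.2},
    {"translation": [0, 0, 0], "twist": 0, "gripper": 0.2},
    {"translation": [0, 0, 0], "twist": 0, "gripper": 0.2},
    {"translation": [0, 0, 0], "twist": 0, "gripper": 0.2},
    {"translation": [0, 0, -1], "twist": 0, "gripper": 0.2},
  ],
  squeeze=35,
)

```text
clock: 12.72
eef_pos: [608.3, -290.4, 11.0]
tcp_rot: [-3.134, 0.009, -0.003]
contact_force: [-0.8, 0.2, -0.7]
opening: 0.305
```

```bash
python3 - <<'E'
from h import *
s=sense();print(s['eef_pos'],s['contact_force'],s['opening'],totool([480.8,-80,190]))
E
```

```text
[ 608.32515111 -290.37809147   10.97932574] [-0.75987996  0.19830632 -0.65378098] 0.3054573650830764 [-12.96000863 -21.13321148 -17.63875342]
```

>>> arm_command(
  plan=[
    {"translation": [0, 0, -4], "twist": 0, "gripper": 0.2},
    {"translation": [0, 0, -8], "twist": 0, "gripper": 0.2},
    {"translation": [-2, -3, -10.5], "twist": 0, "gripper": 0.2},
    {"translation": [-3.8, -6, -13], "twist": 0, "gripper": 0.2},
    {"translation": [-5.8, -9, -15], "twist": 0, "gripper": 0.2},
  ],
)

```text
clock: 13.13
eef_pos: [553.3, -203.2, 162.8]
tcp_rot: [-3.135, 0.006, -0.004]
contact_force: [-0.4, 1.3, -0.4]
opening: 0.305
```

>>> arm_command(
  plan=[
    {"translation": [-2, -3.2, -1], "twist": 0, "gripper": 0.2},
    {"translation": [-4, -6.4, -2], "twist": 0, "gripper": 0.2},
    {"translation": [-6, -9.6, -2.5], "twist": 0, "gripper": 0.2},
    {"translation": [-7.1, -12, -2.6], "twist": 0, "gripper": 0.2},
    {"translation": [-7.1, -12, -2.6], "twist": 0, "gripper": 0.2},
  ],
)

```text
clock: 13.55
eef_pos: [480.4, -79.8, 190.9]
tcp_rot: [-3.134, 0.007, -0.002]
contact_force: [-0.1, 0.4, 0.0]
opening: 0.303
```

```bash
python3 - <<'E'
from h import *
grab_frame('side');grab_frame('side')
s=sense();m=camera_model('wrist');im=grab_frame('wrist')
print(s['eef_pos'],s['tcp_rot'],s['opening'],sense()['eef_pos'])
cv2.imwrite("pics/w15.png",im);np.save('m15.npy',m,allow_pickle=True)
K=6
def ov(big,u0,v0,L):
    for c,r,z,col in L:
        for q in proj(m,circ(c,r,z,120)): cv2.circle(big,(int((q[0]-u0+.5)*K),int((q[1]-v0+.5)*K)),1,col,-1)
u,v=proj(m,[[480.5,-14.6,82]])[0].astype(int)
A=cv2.resize(im[v-33:v+33,u-33:u+33],None,fx=K,fy=K,interpolation=cv2.INTER_CUBIC);ov(A,u-33,v-33,[((480.2,-14.6),20,82,(0,0,255))])
e=s['eef_pos']
B=cv2.resize(im[240:306,248:314],None,fx=K,fy=K,interpolation=cv2.INTER_CUBIC);ov(B,248,240,[(e,14.5,e[2]+4.5,(0,0,255)),(e,9.5,e[2]+4.5,(0,0,255))])
cv2.imwrite("pics/w15c.png",np.hstack([A,B]))
E
```

```text
[483.0789459  -82.59724662 190.87832351] [-3.13551263e+00  4.68216611e-03 -1.76411766e-03] 0.30474901409620414 [483.55344672 -83.30137842 190.65372953]
```

View pics/w15c.png

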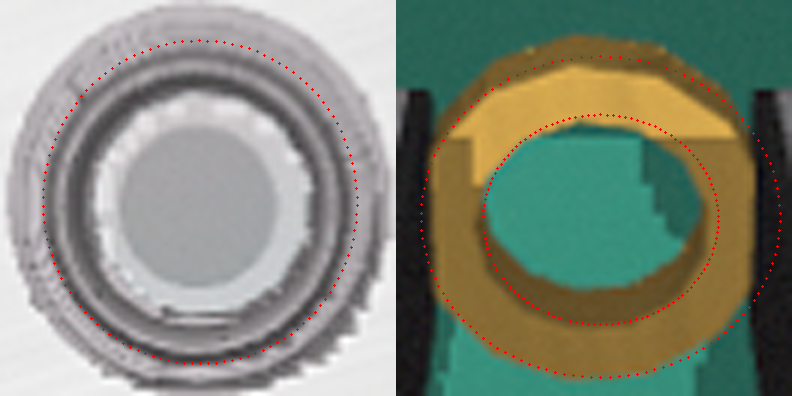

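```bash
python3 - <<'E'
from h import *
s=sense();print(s['eef_pos'],totool([480.7,-14.8,100]))
E
```

```text
[483.55344672 -83.30137842 190.65372953] [-0.26040967 -6.79497451  9.10754111]
```

>>> arm_command(
  plan=[
    {"translation": [-0.26, -3.4, 2], "twist": 0, "gripper": 0.2},
    {"translation": [-0.26, -6.8, 4], "twist": 0, "gripper": 0.2},
    {"translation": [-0.26, -6.8, 6.5], "twist": 0, "gripper": 0.2},
    {"translation": [-0.26, -6.8, 8], "twist": 0, "gripper": 0.2},
    {"translation": [-0.26, -6.8, 8.6], "twist": 0, "gripper": 0.2},
  ],
)

```text
clock: 14.12
eef_pos: [480.2, -15.1, 102.8]
tcp_rot: [-3.136, 0.008, -0.003]
contact_force: [-0.4, 0.2, -0.9]
opening: 0.307
```

>>> arm_command(
  plan=[
    {"translation": [0, 0, 0], "twist": 0, "gripper": 0.2},
    {"translation": [0, 0, 0], "twist": 0, "gripper": 0.2},
    {"translation": [0, 0, 0], "twist": 0, "gripper": 0.2},
    {"translation": [0, 0, 0], "twist": 0, "gripper": 0.2},
    {"translation": [0, 0, 0], "twist": 0, "gripper": 0.2},
  ],
)

```text
clock: 14.53
eef_pos: [480.8, -15.5, 103.7]
tcp_rot: [-3.136, 0.006, -0.003]
contact_force: [0.1, 0.1, -0.3]
opening: 0.303
```

```bash
python3 - <<'E'
from h import *
s=sense();print(s['eef_pos'],s['tcp_rot'],totool([480.7,-14.8,87]),s['contact_force'],s['wrist_torque'])
E
```

```text
[480.83650609 -15.48173358 103.65915486] [-3.1357827   0.00625399 -0.00316017] [-0.00344716 -0.05844958  1.66633734] [ 0.10504273  0.12788032 -0.25576336] [-0.0168039   0.02300163  0.04730873]
```

>>> arm_command(
  plan=[
    {"translation": [0, -0.06, 0.6], "twist": 0, "gripper": 0.2},
    {"translation": [0, -0.06, 1.2], "twist": 0, "gripper": 0.2},
    {"translation": [0, -0.06, 1.65], "twist": 0, "gripper": 0.2},
    {"translation": [0, -0.06, 1.75], "twist": 0, "gripper": 0.2},
    {"translation": [0, -0.06, 1.75], "twist": 0, "gripper": 0.2},
  ],
)

```text
clock: 14.95
eef_pos: [480.2, -14.7, 85.5]
tcp_rot: [-3.136, 0.008, -0.003]
contact_force: [-0.4, 0.3, -0.1]
opening: 0.307
```

```bash
python3 - <<'E'
from h import *
s=sense();print(s['eef_pos'],s['tcp_rot'],s['contact_force'],s['wrist_torque'])
im=grab_frame('wrist')
cv2.imwrite("pics/w16.png",cv2.resize(im[190:320,200:360],None,fx=4,fy=4,interpolation=cv2.INTER_CUBIC))
E
```

```text
[480.21113538 -14.72413878  85.50507282] [-3.13575430e+00  7.58975128e-03 -3.00316536e-03] [-0.37907423  0.28531199 -0.07377586] [-0.03277934  0.00306417 -0.02260094]
```

View pics/w16.png

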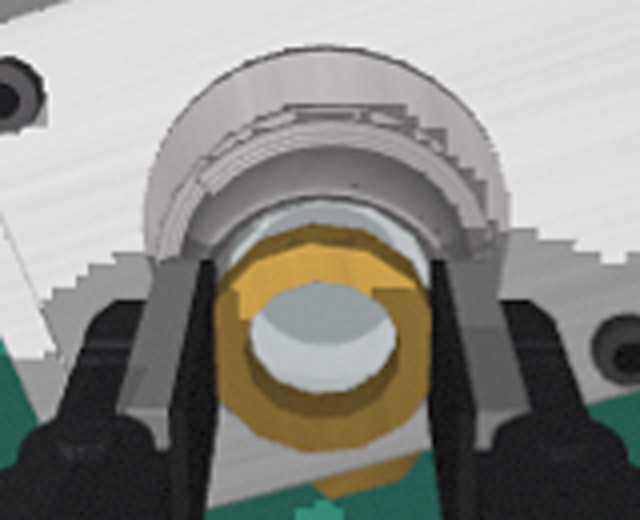

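>>> arm_command(
  plan=[
    {"translation": [0.03, 0, 0.08], "twist": 0, "gripper": 0.2},
    {"translation": [0.03, 0, 0.16], "twist": 0, "gripper": 0.2},
    {"translation": [0.03, 0, 0.25], "twist": 0, "gripper": 0.2},
    {"translation": [0.03, 0, 0.3], "twist": 0, "gripper": 0.2},
    {"translation": [0.03, 0, 0.3], "twist": 0, "gripper": 0.2},
  ],
)

```text
clock: 15.42
eef_pos: [480.7, -14.7, 82.7]
tcp_rot: [-3.136, 0.007, -0.003]
contact_force: [-0.3, -0.5, -0.2]
opening: 0.307
```

```bash
python3 - <<'E'
from h import *
s=sense();print(s['eef_pos'],s['tcp_rot'],s['contact_force'],s['wrist_torque'])
E
```

```text
[480.70210346 -14.72689764  82.74404066] [-3.13575150e+00  7.14815513e-03 -3.11191707e-03] [-0.26405644 -0.46895961 -0.21363692] [-0.06131907 -0.04664912 -0.01182641]
```

>>> arm_command(
  plan=[
    {"translation": [0, 0, 0.05], "twist": 0, "gripper": 0.2},
    {"translation": [0, 0, 0.1], "twist": 0, "gripper": 0.2},
    {"translation": [0, 0, 0.13], "twist": 0, "gripper": 0.2},
    {"translation": [0, 0, 0.13], "twist": 0, "gripper": 0.2},
    {"translation": [0, 0, 0.13], "twist": 0, "gripper": 0.2},
  ],
)

```text
clock: 15.83
eef_pos: [480.8, -14.7, 81.8]
tcp_rot: [-3.136, 0.007, -0.003]
contact_force: [-1.6, -0.5, 5.3]
opening: 0.301
```

```bash
python3 - <<'E'
from h import *
s=sense();print(s['eef_pos'],s['tcp_rot'],s['contact_force'],s['wrist_torque'])
E
```

```text
[480.82076316 -14.70442865  81.76917056] [-3.13574888e+00  6.85657441e-03 -3.07047645e-03] [-1.57611351 -0.54185756  5.3360465 ] [-0.00919394  0.12390048 -0.06104325]
```

>>> arm_command(
  plan=[
    {"translation": [-0.03, 0, 0.0], "twist": 0, "gripper": 0.2},
    {"translation": [-0.06, 0, 0.0], "twist": 0, "gripper": 0.2},
    {"translation": [-0.06, 0, 0.05], "twist": 0, "gripper": 0.2},
    {"translation": [-0.06, 0, 0.08], "twist": 0, "gripper": 0.2},
    {"translation": [-0.06, 0, 0.08], "twist": 0, "gripper": 0.2},
  ],
)

```text
clock: 16.25
eef_pos: [480.7, -14.7, 81.6]
tcp_rot: [-3.136, 0.006, -0.003]
contact_force: [-2.1, -0.4, 11.2]
opening: 0.304
```

```bash
python3 - <<'E'
from h import *
im=grab_frame('wrist')
s=sense();print(s['eef_pos'],s['tcp_rot'],s['contact_force'],s['wrist_torque'])
cv2.imwrite("pics/w17.png",cv2.resize(im[190:320,200:360],None,fx=4,fy=4,interpolation=cv2.INTER_CUBIC))
E
```

```text
[480.65965657 -14.73471738  81.60986678] [-3.13580513e+00  5.99349739e-03 -3.04918960e-03] [-2.07356718  0.77857664 10.74072913] [ 0.02887605  0.20764418 -0.0299827 ]
```

View pics/w17.png

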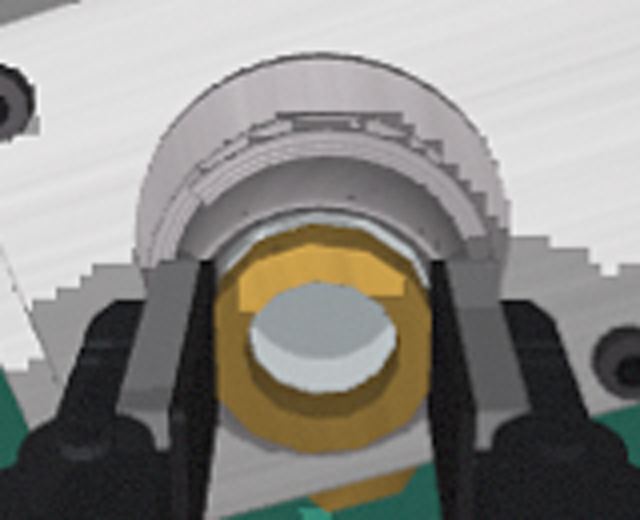

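>>> arm_command(
  plan=[
    {"translation": [0.02, 0, -0.04], "twist": 0, "gripper": 0.2},
    {"translation": [0.02, 0, -0.04], "twist": 0, "gripper": 0.36},
    {"translation": [0.02, 0, -0.04], "twist": 0, "gripper": 0.45},
    {"translation": [0.02, 0, -0.04], "twist": 0, "gripper": 0.45},
    {"translation": [0.02, 0, -0.04], "twist": 0, "gripper": 0.45},
  ],
)

```text
clock: 16.72
eef_pos: [480.7, -14.7, 81.8]
tcp_rot: [-3.136, 0.006, -0.003]
contact_force: [1.0, -0.1, -0.7]
opening: 0.449
```

```bash
python3 - <<'E'
from h import *
im=grab_frame('wrist')
s=sense();print(s['eef_pos'],s['tcp_rot'],s['contact_force'],s['wrist_torque'])
cv2.imwrite("pics/w18.png",cv2.resize(im[190:320,200:360],None,fx=4,fy=4,interpolation=cv2.INTER_CUBIC))
E
```

```text
[480.74131386 -14.69221255  81.8345085 ] [-3.13574299e+00  6.29406969e-03 -3.12283803e-03] [ 1.24639635 -0.08725928  0.37560742] [ 0.01782538 -0.01906856 -0.00153273]
```

View pics/w18.png

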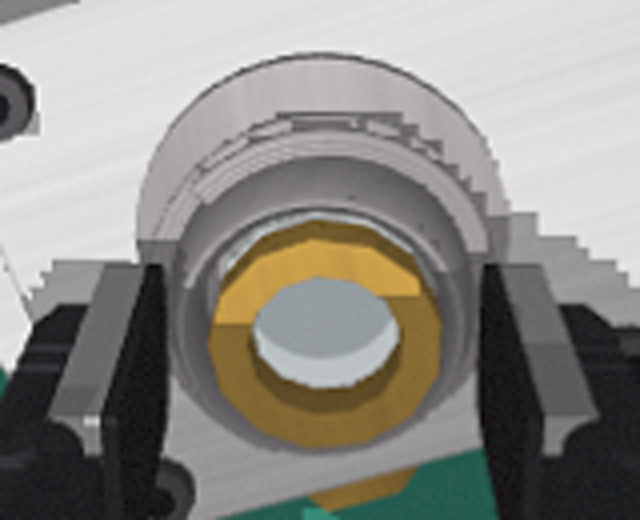

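>>> arm_command(
  plan=[
    {"translation": [0, 0, -3], "twist": 0, "gripper": 0.6},
    {"translation": [0, 1, -6], "twist": 0, "gripper": 0.7},
    {"translation": [0, 4, -7], "twist": 0, "gripper": 0.8},
    {"translation": [0, 5, -8], "twist": 0, "gripper": 0.9},
    {"translation": [0, 5, -8], "twist": 0, "gripper": 0.9},
  ],
)

```text
clock: 17.18
eef_pos: [482.2, -66.9, 163.3]
tcp_rot: [-3.137, 0.003, -0.005]
contact_force: [0.1, 0.6, 0.6]
opening: 0.9
```

```bash
python3 - <<'E'
from h import *
import time
grab_frame('side');grab_frame('scene')
m=camera_model('wrist');im=grab_frame('wrist');S=grab_frame('side')
s=sense();print(s['eef_pos'],s['tcp_rot'],s['contact_force'])
np.save('m19.npy',m,allow_pickle=True);cv2.imwrite('pics/w19.png',im)
u,v=proj(m,[[480.2,-14.6,82]])[0].astype(int);print(u,v)
K=7
A=cv2.resize(im[v-40:v+40,u-40:u+40],None,fx=K,fy=K,interpolation=cv2.INTER_CUBIC);
for r,z,c in [(20,82,(0,0,255)),(14.5,85,(255,0,0)),(9.5,85,(255,0,0))]:
    for q in proj(m,circ((480.2,-14.6),r,z,120)): cv2.circle(A,(int((q[0]-u+40.5)*K),int((q[1]-v+40.5)*K)),1,c,-1)
cv2.imwrite("pics/w19c.png",np.hstack([cv2.resize(A,(400,400)),cv2.resize(S[203:253,232:282],(400,400),interpolation=cv2.INTER_CUBIC)]))
E
```

```text
[480.26031005 -64.50972161 160.50364357] [-3.13521133  0.00820847 -0.00326186] [-0.07908953  0.4321039   0.0010358 ]
280 151
```

View pics/w19c.png

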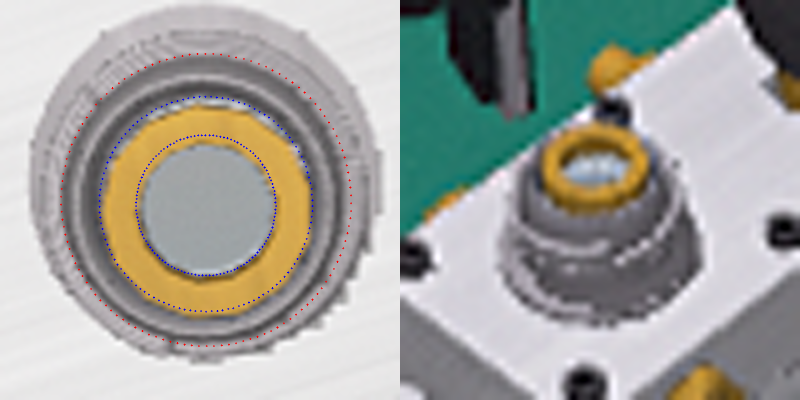

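>>> arm_command(
  plan=[
    {"translation": [0, -4, -1], "twist": 0.0, "gripper": 1},
    {"translation": [0, -8, -1], "twist": -0.03, "gripper": 1},
    {"translation": [0, -12, -1], "twist": -0.06, "gripper": 1},
    {"translation": [0, -16, -1], "twist": -0.1, "gripper": 1},
    {"translation": [0, -20, -1], "twist": -0.13, "gripper": 1},
  ],
)

```text
clock: 17.8
eef_pos: [479.8, 137.9, 170.8]
tcp_rot: [-3.134, 0.009, 0.129]
contact_force: [2.3, -0.5, -0.4]
opening: 0.997
```

```bash
python3 - <<'E'
from h import *
s=sense();print(s['eef_pos'],s['tcp_rot'],totool([476,290,160]))
E
```

```text
[479.75122666 137.87932704 170.82861066] [-3.13424012  0.00893948  0.12912465] [  1.59641593 -15.12546362   1.17987415]
```

>>> arm_command(
  plan=[
    {"translation": [0.5, -4, 0.3], "twist": 0.0, "gripper": 1},
    {"translation": [1, -8, 0.6], "twist": 0, "gripper": 1},
    {"translation": [1.3, -12, 1], "twist": 0, "gripper": 1},
    {"translation": [1.6, -15.1, 1.1], "twist": 0, "gripper": 1},
    {"translation": [1.6, -15.1, 1.1], "twist": 0, "gripper": 1},
  ],
)

```text
clock: 18.22
eef_pos: [474.7, 295.5, 159.4]
tcp_rot: [-3.133, 0.01, 0.133]
contact_force: [0.4, -0.5, 0.3]
opening: 0.999
```

```bash
python3 - <<'E'
from h import *
grab_frame('side');grab_frame('side');grab_frame('side');grab_frame('side')
s=sense();m=camera_model('wrist');im=grab_frame('wrist')
print(s['eef_pos'],s['tcp_rot'],sense()['eef_pos'])
cv2.imwrite("pics/w20.png",im);np.save('m20.npy',m,allow_pickle=True)
E
```

```text
[475.12508968 289.20206662 159.89988119] [-3.13528501  0.01079849  0.12982126] [475.45347258 288.85160922 160.16868214]
```

View pics/w20.png

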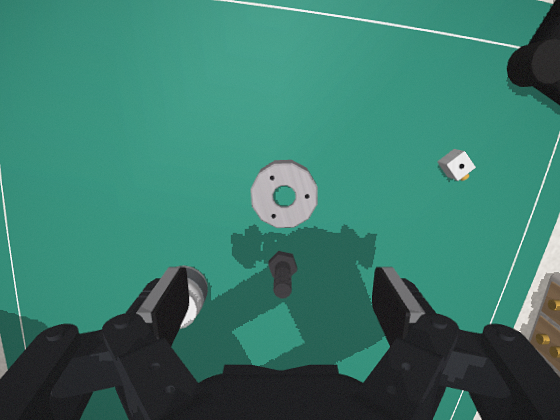

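```bash
python3 - <<'E'
from h import *
from scipy.optimize import least_squares
m=np.load('m20.npy',allow_pickle=True).item();im=cv2.imread('pics/w20.png')
g=cv2.cvtColor(im,cv2.COLOR_BGR2GRAY).astype(float)
H=[]
for u,v in [(307,196),(272,178),(273,216)]:
    w=np.clip(110-g[v-4:v+5,u-4:u+5],0,None);yy,xx=np.mgrid[v-4:v+5,u-4:u+5];H.append([(w*xx).sum()/w.sum(),(w*yy).sum()/w.sum()])
H=np.array(H);print(H)
P=np.array([atz(m,*h,25) for h in H]);c=P.mean(0);print(P.round(1),c)
d=P-c;print(np.hypot(d[:,0],d[:,1]),np.degrees(np.arctan2(d[:,1],d[:,0])))
print('bolt',atz(m,282,260,10))
K=8;A=cv2.resize(im[155:235,245:325],None,fx=K,fy=K,interpolation=cv2.INTER_CUBIC)
yaw=np.mean([np.degrees(np.arctan2(d[i,1],d[i,0]))-o for i,o in [(0,0),(1,120),(2,-120)]]);print(yaw)
a=np.radians(yaw+15+30*np.arange(12));Rc=30/np.cos(np.pi/12)
for z in (25,0):
  Q=np.c_[c[0]+Rc*np.cos(a),c[1]+Rc*np.sin(a),np.full(12,z)]
  Q=np.concatenate([Q[i]+(Q[(i+1)%12]-Q[i])*np.linspace(0,1,12)[:,None] for i in range(12)]+[circ(c,10.5,25)])
  for q in proj(m,Q): cv2.circle(A,(int((q[0]-245+.5)*K),int((q[1]-155+.5)*K)),1,(0,0,255),-1)
cv2.imwrite('pics/w20c.png',cv2.resize(A,(600,600)))
E
```

```text
[[306.42918455 195.89055794]
 [271.45984598 177.33663366]
 [273.11500548 215.51478642]]
[[495.8 296.6  25. ]
 [462.7 309.2  25. ]
 [468.5 274.3  25. ]] [475.65654477 293.34985081  25.        ]
[20.42633473 20.49701448 20.39713135] [   9.10965437  129.31853219 -110.61378489]
bolt [483.26663338 223.7942107   10.        ]
9.271467223663208
```

View pics/w20c.png

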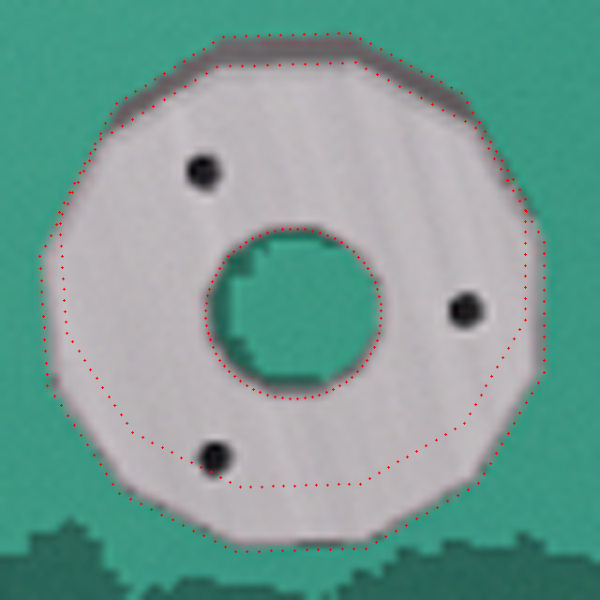

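```bash
python3 - <<'E'
from h import *
print(totool([476.0,293.4,30]))
E
```

```text
[ 0.24709095 -0.35835108 13.01765164]
```

>>> arm_command(
  plan=[
    {"translation": [0.2, -0.4, 3], "twist": -0.032, "gripper": 1},
    {"translation": [0.2, -0.4, 6.5], "twist": -0.032, "gripper": 1},
    {"translation": [0.2, -0.4, 10], "twist": -0.032, "gripper": 1},
    {"translation": [0.2, -0.4, 12], "twist": -0.032, "gripper": 1},
    {"translation": [0.2, -0.4, 12], "twist": -0.032, "gripper": 1},
  ],
)

```text
clock: 18.88
eef_pos: [473.0, 290.7, 36.3]
tcp_rot: [-3.138, 0.017, 0.159]
contact_force: [-0.7, -0.9, -0.1]
opening: 0.998
```

```bash
python3 - <<'E'
from h import *
grab_frame('side');im=grab_frame('wrist')
s=sense();print(s['eef_pos'],s['tcp_rot'],totool([476.0,293.4,0]))
cv2.imwrite("pics/w21.png",im)
E
```

```text
[475.54941815 292.59547709  40.19010924] [-3.13530706  0.01149696  0.15945229] [ 0.10346222 -0.04702014  4.01846193]
```

View pics/w21.png

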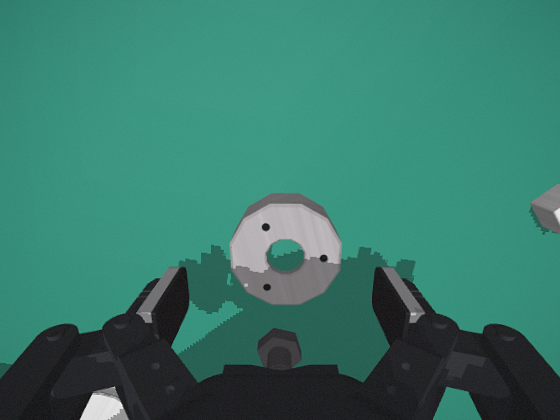

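>>> arm_command(
  plan=[
    {"translation": [0.1, -0.04, 1.2], "twist": 0, "gripper": 1},
    {"translation": [0.1, -0.04, 2.4], "twist": 0, "gripper": 1},
    {"translation": [0.1, -0.04, 3.6], "twist": 0, "gripper": 1},
    {"translation": [0.1, -0.04, 3.95], "twist": 0, "gripper": 1},
    {"translation": [0.1, -0.04, 3.95], "twist": 0, "gripper": 1},
  ],
)

```text
clock: 19.4
eef_pos: [475.2, 292.9, -0.5]
tcp_rot: [-3.136, 0.013, 0.159]
contact_force: [-0.8, 0.1, -0.1]
opening: 0.999
```

```bash
python3 - <<'E'
from h import *
grab_frame('side');im=grab_frame('wrist')
s=sense();print(s['eef_pos'],s['tcp_rot'],totool([476.0,293.4,0]),s['contact_force'])
cv2.imwrite("pics/w22.png",im)
E
```

```text
[475.90122353 293.38048516   0.56477887] [-3.13543002  0.01182146  0.15961322] [ 1.07291852e-02 -9.46180682e-06  5.63561215e-02] [-0.37624719 -0.36186759 -1.16315805]
```

View pics/w22.png

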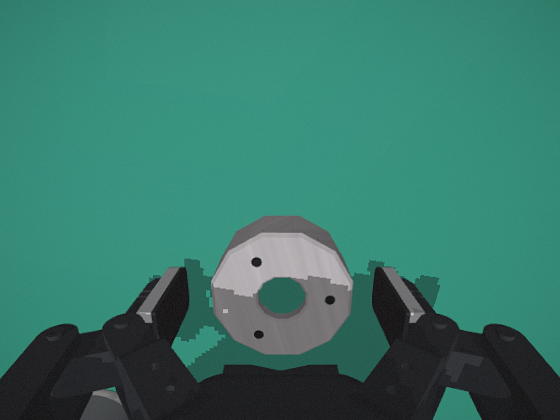

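>>> arm_command(
  plan=[
    {"translation": [0, 0, 0], "twist": 0, "gripper": 0.5},
    {"translation": [0, 0, 0], "twist": 0, "gripper": 0.5},
    {"translation": [0, 0, 0], "twist": 0, "gripper": 0.5},
    {"translation": [0, 0, 0], "twist": 0, "gripper": 0.5},
    {"translation": [0, 0, 0], "twist": 0, "gripper": 0.5},
  ],
  squeeze=60,
)

```text
clock: 19.92
eef_pos: [476.2, 293.6, 1.3]
tcp_rot: [-3.135, 0.011, 0.16]
contact_force: [-0.8, -0.1, 5.1]
opening: 0.685
```

```bash
python3 - <<'E'
from h import *
s=sense();print(s['eef_pos'],s['tcp_rot'],s['opening'],s['contact_force'])
E
```

```text
[476.20532938 293.61154566   1.33357719] [-3.13508207  0.01099098  0.15968626] 0.6852589476260198 [-0.81286024 -0.13347141  5.06076708]
```

>>> arm_command(
  plan=[
    {"translation": [0, 0, -2], "twist": 0, "gripper": 0.5},
    {"translation": [0, 0, -6], "twist": 0, "gripper": 0.5},
    {"translation": [0, 0, -10], "twist": 0, "gripper": 0.5},
    {"translation": [0, 3, -13], "twist": 0, "gripper": 0.5},
    {"translation": [0, 6, -15], "twist": 0, "gripper": 0.5},
  ],
)

```text
clock: 20.33
eef_pos: [488.7, 234.7, 154.4]
tcp_rot: [-3.134, 0.007, 0.162]
contact_force: [0.1, -0.7, -2.2]
opening: 0.689
```

```bash
python3 - <<'E'
from h import *
s=sense();print(s['eef_pos'],s['tcp_rot'],s['opening'],s['contact_force'],totool([480.5,-70,180]))
E
```

```text
[488.69367977 234.6853603  154.44301506] [-3.13365861  0.0066347   0.16231004] 0.6887708558301183 [ 0.06649343 -0.72947951 -2.20504353] [-5.74909278 29.91475111 -2.75503993]
```

```bash
python3 - <<'E'
from h import *
print(totool([520,-62,185]))
E
```

```text
[-1.72513645 29.75940502 -3.2805331 ]
```

>>> arm_command(
  plan=[
    {"translation": [-0.3, 4, -1], "twist": -0.11, "gripper": 0.5},
    {"translation": [-0.6, 8, -2], "twist": -0.22, "gripper": 0.5},
    {"translation": [-0.9, 12, -3.2], "twist": -0.33, "gripper": 0.5},
    {"translation": [-1.2, 16, -3.2], "twist": -0.44, "gripper": 0.5},
    {"translation": [-1.5, 20, -3.2], "twist": -0.55, "gripper": 0.5},
  ],
)

```text
clock: 20.75
eef_pos: [506.6, 35.6, 186.2]
tcp_rot: [-3.133, -0.0, 0.711]
contact_force: [1.2, -0.2, -2.1]
opening: 0.688
```

```bash
python3 - <<'E'
from h import *
s=sense();print(s['eef_pos'],s['tcp_rot'],totool([520,-62,185]))
E
```

```text
[506.56972055  35.57151141 186.19448728] [-3.13280795e+00 -2.65611850e-04  7.10638973e-01] [-5.3468573   8.2721853   0.04536253]
```

>>> arm_command(
  plan=[
    {"translation": [-2, 3, 0], "twist": -0.033, "gripper": 0.5},
    {"translation": [-4, 6, 0], "twist": -0.033, "gripper": 0.5},
    {"translation": [-5.3, 8.2, 0], "twist": -0.033, "gripper": 0.5},
    {"translation": [-5.3, 8.2, 0], "twist": -0.033, "gripper": 0.5},
    {"translation": [-5.3, 8.2, 0], "twist": -0.033, "gripper": 0.5},
  ],
)

```text
clock: 21.17
eef_pos: [519.8, -62.4, 185.5]
tcp_rot: [-3.133, -0.001, 0.741]
contact_force: [-0.5, 0.7, -1.9]
opening: 0.687
```

```bash
python3 - <<'E'
from h import *
for _ in range(4): grab_frame('side')
s=sense();m=camera_model('wrist');im=grab_frame('wrist')
print(s['eef_pos'],s['tcp_rot'],sense()['eef_pos'])
cv2.imwrite("pics/w23.png",im);np.save('m23.npy',m,allow_pickle=True)
E
```

```text
[519.62259235 -60.15392873 185.41540472] [-3.13243688e+00 -5.18673558e-04  7.44763678e-01] [519.70707481 -60.11097027 185.45696446]
```

View pics/w23.png

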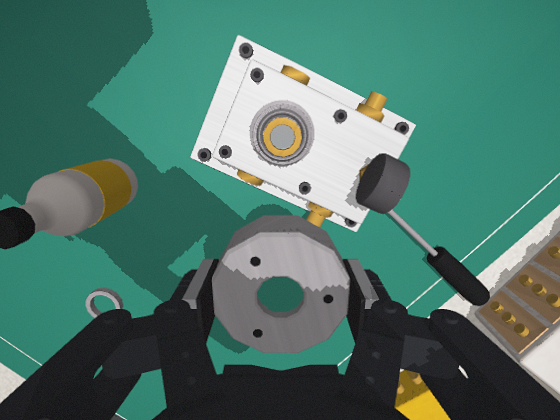

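```bash
cat > fit.py <<'E'
from h import *
from scipy.optimize import least_squares
m=np.load('m23.npy',allow_pickle=True).item();im=cv2.imread('pics/w23.png')
tcp=np.array([519.66,-60.13,185.44]);yaw=.7448
g=cv2.cvtColor(im,cv2.COLOR_BGR2GRAY).astype(float)
H=[]
for u,v in [(328,299),(255,262),(258,333)]:
    sub=g[v-6:v+7,u-6:u+7];w=np.clip(70-sub,0,None);yy,xx=np.mgrid[v-6:v+7,u-6:u+7];H.append([(w*xx).sum()/w.sum(),(w*yy).sum()/w.sum()])
P=np.array([atz(m,*h,tcp[2]-1.33+25) for h in H]);c=P.mean(0);d=P-c
print(np.array(H).round(1),'r',np.hypot(d[:,0],d[:,1]),np.degrees(np.arctan2(d[:,1],d[:,0])),'centre',c,'off world',c-tcp)
# manifold corners
L=np.array([[-73,62,10],[117,62,10],[-73,-62,10]],float); px=np.array([[238,36],[415,124],[191,156]],float)
def W(p,L): cc,s=np.cos(p[2]),np.sin(p[2]); return np.c_[p[0]+cc*L[:,0]-s*L[:,1],p[1]+s*L[:,0]+cc*L[:,1],L[:,2]]
r=least_squares(lambda p:(proj(m,W(p,L))-px).ravel(),[481,-6,.3]);print(r.x,r.fun)
K=8
def v(cx):
    u0,v0=245,97
    A=cv2.resize(im[v0:v0+75,u0:u0+75],None,fx=K,fy=K,interpolation=cv2.INTER_CUBIC)
    for rr,z,cl in [(20,82,(0,0,255)),(17.3,82,(0,0,255)),(15.5,79.5,(0,255,0))]:
        for q in proj(m,circ(cx,rr,z,160)): cv2.circle(A,(int((q[0]-u0+.5)*K),int((q[1]-v0+.5)*K)),1,cl,-1)
    return A
cv2.imwrite('pics/w23c.png',v((479.9,-15)))
E
python3 fit.py
```

```text
[[327.9 298.6]
 [254.9 260.9]
 [257.2 332.7]] r [20.49853532 20.49575342 20.32178406] [ 42.31804733 162.88326288 -77.4061567 ] centre [519.24532056 -60.19805504 209.11      ] off world [-0.41467944 -0.06805504 23.67      ]
[ 4.80343210e+02 -1.54348874e+01  3.11636475e-01] [-0.50049715 -2.09677197  2.19034641  0.74070914 -1.67574315  2.11718143]
```

View pics/w23c.png

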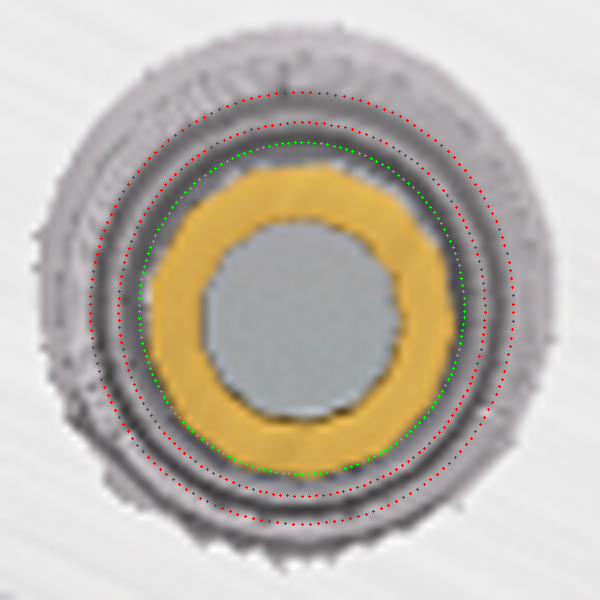

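```bash
python3 - <<'E'
from h import *
print(totool([480.3,-14.9,110]))
E
```

```text
[ 0.16450511 -5.92688845  7.59947103]
```

>>> arm_command(
  plan=[
    {"translation": [0.16, -3, 2], "twist": 0, "gripper": 0.5},
    {"translation": [0.16, -5.9, 3], "twist": 0, "gripper": 0.5},
    {"translation": [0.16, -5.9, 5], "twist": 0, "gripper": 0.5},
    {"translation": [0.16, -5.9, 7], "twist": 0, "gripper": 0.5},
    {"translation": [0.16, -5.9, 7.6], "twist": 0, "gripper": 0.5},
  ],
)

```text
clock: 21.83
eef_pos: [478.7, -13.9, 108.0]
tcp_rot: [-3.13, 0.002, 0.747]
contact_force: [-2.1, 0.6, -1.3]
opening: 0.682
```

>>> arm_command(
  plan=[
    {"translation": [0, 0, 0.3], "twist": 0, "gripper": 0.5},
    {"translation": [0, 0, 0.6], "twist": 0, "gripper": 0.5},
    {"translation": [0, 0, 0.6], "twist": 0, "gripper": 0.5},
    {"translation": [0, 0, 0.6], "twist": 0, "gripper": 0.5},
    {"translation": [0, 0, 0.6], "twist": 0, "gripper": 0.5},
  ],
)

```text
clock: 22.25
eef_pos: [479.3, -13.9, 102.7]
tcp_rot: [-3.131, 0.001, 0.747]
contact_force: [-0.2, 0.2, -1.0]
opening: 0.688
```

```bash
python3 - <<'E'
from h import *
s=sense();print(s['eef_pos'],s['tcp_rot'],totool([480.3,-14.9,86]),s['contact_force'],s['wrist_torque'])
E
```

```text
[479.30652193 -13.92982245 102.7451679 ] [-3.13140823e+00  5.86293366e-04  7.47065103e-01] [0.00794944 0.15573273 1.67301316] [-0.18923764  0.23267068 -1.01098035] [-0.00066348 -0.01278669 -0.02619152]
```

>>> arm_command(
  plan=[
    {"translation": [0.01, 0.15, 0.5], "twist": 0, "gripper": 0.5},
    {"translation": [0.01, 0.15, 1], "twist": 0, "gripper": 0.5},
    {"translation": [0.01, 0.15, 1.5], "twist": 0, "gripper": 0.5},
    {"translation": [0.01, 0.15, 1.6], "twist": 0, "gripper": 0.5},
    {"translation": [0.01, 0.15, 1.6], "twist": 0, "gripper": 0.5},
  ],
)

```text
clock: 22.67
eef_pos: [479.7, -14.9, 86.1]
tcp_rot: [-3.13, 0.002, 0.747]
contact_force: [-0.1, 0.8, -1.7]
opening: 0.686
```

```bash
python3 - <<'E'
from h import *
A=grab_frame('side');B=grab_frame('scene');w=grab_frame('wrist')
s=sense();print(s['eef_pos'],s['tcp_rot'],totool([480.3,-14.9,80]),s['contact_force'],s['wrist_torque'])
f=lambda I,u,v:cv2.resize(I[v-35:v+35,u-35:u+35],(390,390),interpolation=cv2.INTER_CUBIC)
cv2.imwrite('pics/c3.png',np.hstack([f(A,257,222),f(B,294,200)]))
E
```

```text
[480.30438442 -14.84260267  86.72316514] [-3.13133251e+00  6.27484438e-04  7.47018722e-01] [-0.00379971  0.0108112   0.67224349] [ 0.59461679 -0.46643467 -1.43910938] [-0.0092963  -0.02517204 -0.02146116]
```

View pics/c3.png

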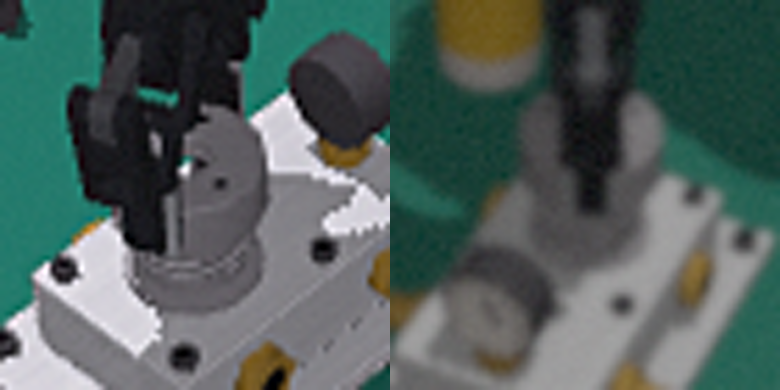

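Well aligned. Descend in small steps.

>>> arm_command(
  plan=[
    {"translation": [0, 0, 0.15], "twist": 0, "gripper": 0.5},
    {"translation": [0, 0, 0.3], "twist": 0, "gripper": 0.5},
    {"translation": [0, 0, 0.45], "twist": 0, "gripper": 0.5},
    {"translation": [0, 0, 0.55], "twist": 0, "gripper": 0.5},
    {"translation": [0, 0, 0.55], "twist": 0, "gripper": 0.5},
  ],
)

```text
clock: 23.23
eef_pos: [480.1, -14.8, 81.0]
tcp_rot: [-3.131, 0.001, 0.747]
contact_force: [-0.7, -0.2, -0.6]
opening: 0.687
```

```bash
python3 - <<'E'
from h import *
s=sense();print(s['eef_pos'],s['tcp_rot'],totool([480.3,-14.9,80]),s['contact_force'],s['wrist_torque'])
E
```

```text
[480.10416474 -14.79928717  80.9935876 ] [-3.13109779e+00  8.82868761e-04  7.47033902e-01] [0.00761321 0.02173723 0.09912941] [-0.74366438 -0.17155171 -0.57632559] [0.02020577 0.02074079 0.00391835]
```

>>> arm_command(
  plan=[
    {"translation": [0.01, 0.02, 0.12], "twist": 0, "gripper": 0.5},
    {"translation": [0.01, 0.02, 0.25], "twist": 0, "gripper": 0.5},
    {"translation": [0.01, 0.02, 0.38], "twist": 0, "gripper": 0.5},
    {"translation": [0.01, 0.02, 0.5], "twist": 0, "gripper": 0.5},
    {"translation": [0.01, 0.02, 0.5], "twist": 0, "gripper": 0.5},
  ],
)

```text
clock: 23.65
eef_pos: [480.1, -14.9, 75.7]
tcp_rot: [-3.131, 0.001, 0.747]
contact_force: [-0.9, -0.6, -2.1]
opening: 0.684
```

```bash
python3 - <<'E'
from h import *
s=sense();print(s['eef_pos'],s['tcp_rot'],totool([480.3,-14.9,80]),s['contact_force'],s['wrist_torque'])
E
```

```text
[480.05921951 -14.86140934  75.71651377] [-3.13076599e+00  1.19924942e-03  7.46978210e-01] [ 0.0145315   0.01455198 -0.42854902] [-0.87735316 -0.63349588 -2.05569537] [-0.04471393  0.00255921  0.033408  ]
```

>>> arm_command(
  plan=[
    {"translation": [0.01, 0.01, 0.12], "twist": 0, "gripper": 0.5},
    {"translation": [0.01, 0.01, 0.22], "twist": 0, "gripper": 0.5},
    {"translation": [0.01, 0.01, 0.32], "twist": 0, "gripper": 0.5},
    {"translation": [0.01, 0.01, 0.42], "twist": 0, "gripper": 0.5},
    {"translation": [0.01, 0.01, 0.42], "twist": 0, "gripper": 0.5},
  ],
)

```text
clock: 24.07
eef_pos: [480.1, -14.8, 71.3]
tcp_rot: [-3.131, 0.001, 0.747]
contact_force: [1.0, -0.6, -2.4]
opening: 0.685
```

```bash
python3 - <<'E'
from h import *
s=sense();print(s['eef_pos'],s['tcp_rot'],totool([480.3,-14.9,80]),s['contact_force'],s['wrist_torque'])
E
```

```text
[480.06111478 -14.81894936  71.31506075] [-3.13058714e+00  1.38587189e-03  7.46978898e-01] [ 0.01081766  0.01261796 -0.86870122] [ 0.97632539 -0.61690016 -2.42827007] [-0.04690626 -0.02524936 -0.00194885]
```

>>> arm_command(
  plan=[
    {"translation": [0.01, 0.01, 0.05], "twist": 0, "gripper": 0.5},
    {"translation": [0.01, 0.01, 0.1], "twist": 0, "gripper": 0.5},
    {"translation": [0.01, 0.01, 0.15], "twist": 0, "gripper": 0.5},
    {"translation": [0.01, 0.01, 0.15], "twist": 0, "gripper": 0.5},
    {"translation": [0.01, 0.01, 0.15], "twist": 0, "gripper": 0.5},
  ],
)

```text
clock: 24.48
eef_pos: [480.2, -14.8, 70.4]
tcp_rot: [-3.131, 0.001, 0.747]
contact_force: [-3.6, 0.7, 9.5]
opening: 0.687
```

```bash
python3 - <<'E'
from h import *
s=sense();print(s['eef_pos'],s['tcp_rot'],totool([480.3,-14.9,80]),s['contact_force'],s['wrist_torque'])
E
```

```text
[480.23944296 -14.79884059  70.42772233] [-3.13063194e+00  1.31417927e-03  7.47004727e-01] [-0.00368795  0.00104452 -0.9572927 ] [-3.64485307  0.71525577  9.50302477] [-0.04307099  0.46817353 -0.00995745]
```

>>> arm_command(
  plan=[
    {"translation": [0, 0, 0.0], "twist": 0.08, "gripper": 0.5},
    {"translation": [0, 0, 0.02], "twist": 0.16, "gripper": 0.5},
    {"translation": [0, 0, 0.04], "twist": 0.24, "gripper": 0.5},
    {"translation": [0, 0, 0.06], "twist": 0.32, "gripper": 0.5},
    {"translation": [0, 0, 0.07], "twist": 0.32, "gripper": 0.5},
  ],
  squeeze=80,
)

```text
clock: 24.9
eef_pos: [480.2, -14.8, 69.8]
tcp_rot: [-3.132, 0.005, 0.423]
contact_force: [-1.3, -1.8, 1.0]
opening: 0.68
```

```bash
python3 - <<'E'
from h import *
s=sense();print(s['eef_pos'],s['tcp_rot'],s['contact_force'],s['wrist_torque'])
E
```

```text
[480.22074079 -14.78740828  69.75917641] [-3.13160393  0.00477021  0.42345166] [-1.28920693 -1.77457459  0.95804525] [-0.01284087  0.27490557 -0.01562457]
```

>>> arm_command(
  plan=[
    {"translation": [0, 0, 0.03], "twist": 0.09, "gripper": 0.5},
    {"translation": [0, 0, 0.055], "twist": 0.18, "gripper": 0.5},
    {"translation": [0, 0, 0.08], "twist": 0.27, "gripper": 0.5},
    {"translation": [0, 0, 0.105], "twist": 0.36, "gripper": 0.5},
    {"translation": [0, 0, 0.105], "twist": 0.36, "gripper": 0.5},
  ],
)

```text
clock: 25.32
eef_pos: [480.2, -14.8, 68.7]
tcp_rot: [-3.134, 0.008, 0.062]
contact_force: [0.1, 0.9, -1.0]
opening: 0.684
```

```bash
python3 - <<'E'
from h import *
im=grab_frame('wrist')
s=sense();print(s['eef_pos'],s['tcp_rot'],s['contact_force'],s['wrist_torque'])
cv2.imwrite('pics/w24.png',im)
E
```

```text
[480.18796545 -14.77168403  68.69206852] [-3.13385897  0.0080226   0.06694106] [-0.45030792  0.2376869  -0.60122004] [ 0.04202494  0.09396194 -0.02904845]
```

View pics/w24.png

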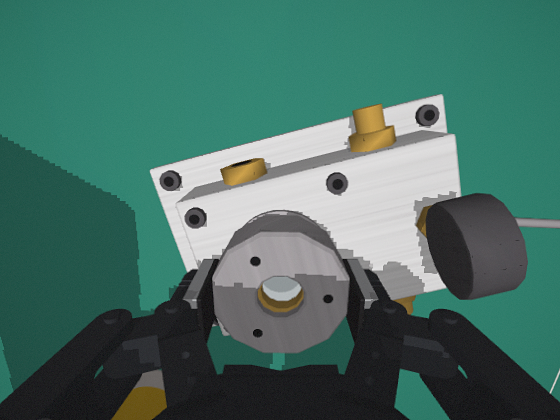

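>>> arm_command(
  plan=[
    {"translation": [0, 0, 0.025], "twist": 0.11, "gripper": 0.5},
    {"translation": [0, 0, 0.05], "twist": 0.22, "gripper": 0.5},
    {"translation": [0, 0, 0.07], "twist": 0.33, "gripper": 0.5},
    {"translation": [0, 0, 0.09], "twist": 0.44, "gripper": 0.5},
    {"translation": [0, 0, 0.1], "twist": 0.5, "gripper": 0.5},
  ],
)

```text
clock: 25.78
eef_pos: [480.1, -14.8, 67.6]
tcp_rot: [-3.139, 0.011, -0.434]
contact_force: [0.1, -1.4, -0.8]
opening: 0.681
```

```bash
python3 - <<'E'
from h import *
s=sense();print(s['eef_pos'],s['tcp_rot'],s['contact_force'],s['wrist_torque'])
E
```

```text
[480.10703083 -14.7522953   67.64170458] [-3.13870036  0.01088714 -0.43390075] [ 0.1070224  -1.40410473 -0.80327149] [-0.0261645   0.02568363 -0.02098559]
```

>>> arm_command(
  plan=[
    {"translation": [0, 0, 0.02], "twist": 0.11, "gripper": 0.5},
    {"translation": [0, 0, 0.04], "twist": 0.22, "gripper": 0.5},
    {"translation": [0, 0, 0.06], "twist": 0.33, "gripper": 0.5},
    {"translation": [0, 0, 0.08], "twist": 0.44, "gripper": 0.5},
    {"translation": [0, 0, 0.09], "twist": 0.5, "gripper": 0.5},
  ],
)

```text
clock: 26.2
eef_pos: [480.1, -14.8, 66.7]
tcp_rot: [3.139, 0.011, -0.935]
contact_force: [-0.0, -0.3, -1.1]
opening: 0.677
```

```bash
python3 - <<'E'
from h import *
s=sense();print(s['eef_pos'],s['tcp_rot'],s['contact_force'],s['wrist_torque'])
E
```

```text
[480.11861725 -14.75422438  66.72589408] [ 3.13890802  0.0108984  -0.93476127] [-0.00511279 -0.2510899  -1.09970576] [-0.08381525 -0.02492253 -0.033825  ]
```

>>> arm_command(
  plan=[
    {"translation": [0, 0, 0.015], "twist": 0.08, "gripper": 0.5},
    {"translation": [0, 0, 0.03], "twist": 0.16, "gripper": 0.5},
    {"translation": [0, 0, 0.04], "twist": 0.24, "gripper": 0.5},
    {"translation": [0, 0, 0.04], "twist": 0.28, "gripper": 0.5},
    {"translation": [0, 0, 0.04], "twist": 0.28, "gripper": 0.5},
  ],
)

```text
clock: 26.62
eef_pos: [480.5, -14.8, 66.4]
tcp_rot: [3.137, 0.009, -1.212]
contact_force: [1.3, -1.1, -1.3]
opening: 0.686
```

```bash
python3 - <<'E'
from h import *
s=sense();print(s['eef_pos'],s['tcp_rot'],s['contact_force'],s['wrist_torque'])
E
```

```text
[480.48491987 -14.80796772  66.44384567] [ 3.13673484  0.00934897 -1.21198465] [ 1.34682016 -1.12834723 -1.25756573] [-0.06792451 -0.21049182 -0.04736576]
```

>>> arm_command(
  plan=[
    {"translation": [0, 0, 0.005], "twist": 0.04, "gripper": 0.5},
    {"translation": [0, 0, 0.01], "twist": 0.08, "gripper": 0.5},
    {"translation": [0, 0, 0.01], "twist": 0.1, "gripper": 0.5},
    {"translation": [0, 0, 0.01], "twist": 0.1, "gripper": 0.5},
    {"translation": [0, 0, 0.01], "twist": 0.1, "gripper": 0.5},
  ],
)

```text
clock: 27.03
eef_pos: [480.9, -14.9, 66.4]
tcp_rot: [3.137, 0.008, -1.309]
contact_force: [1.3, -2.4, -3.4]
opening: 0.683
```

```bash
python3 - <<'E'
from h import *
s=sense();print(s['eef_pos'],s['tcp_rot'],s['contact_force'],s['wrist_torque'])
E
```

```text
[480.87994608 -14.93471503  66.39806004] [ 3.13655435  0.00844076 -1.30880936] [ 1.28911322 -2.4385414  -3.41634362] [-0.15498791 -0.55339408  0.26315498]
```

>>> arm_command(
  plan=[
    {"translation": [0, 0, 0.0], "twist": 0.02, "gripper": 0.5},
    {"translation": [0, 0, 0.0], "twist": 0.04, "gripper": 0.5},
    {"translation": [0, 0, 0.0], "twist": 0.045, "gripper": 0.5},
    {"translation": [0, 0, 0.0], "twist": 0.045, "gripper": 0.5},
    {"translation": [0, 0, 0.0], "twist": 0.045, "gripper": 0.5},
  ],
)

```text
clock: 27.45
eef_pos: [480.9, -15.0, 66.4]
tcp_rot: [3.136, 0.008, -1.353]
contact_force: [2.1, -1.9, -4.3]
opening: 0.684
```

```bash
python3 - <<'E'
from h import *
im=grab_frame('wrist')
s=sense();print(s['eef_pos'],s['tcp_rot'],s['contact_force'],s['wrist_torque'])
cv2.imwrite('pics/w25.png',im)
E
```

```text
[480.91976657 -14.9597399   66.34591644] [ 3.13623283  0.00812447 -1.35329408] [ 1.96461575 -1.39482369 -5.41226993] [-0.10502787 -0.58385984  0.46486976]
```

View pics/w25.png

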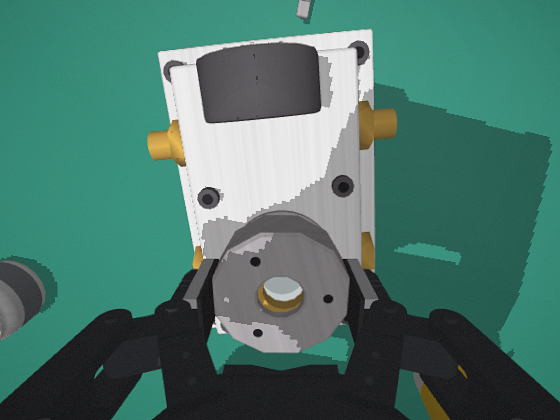

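>>> arm_command(
  plan=[
    {"translation": [0, 0, 0], "twist": 0.045, "gripper": 0.9},
    {"translation": [0, 0, 0], "twist": 0, "gripper": 0.95},
    {"translation": [0, 0, 0], "twist": 0, "gripper": 0.95},
    {"translation": [0, 0, 0], "twist": 0, "gripper": 0.95},
    {"translation": [0, 0, -1], "twist": 0, "gripper": 0.95},
  ],
)

```text
clock: 27.92
eef_pos: [479.7, -14.9, 75.5]
tcp_rot: [3.133, 0.009, -1.355]
contact_force: [-0.1, 0.1, -0.3]
opening: 0.953
```

>>> arm_command(
  plan=[
    {"translation": [0, 0, -3], "twist": 0, "gripper": 0.95},
    {"translation": [0, 0, -6], "twist": 0, "gripper": 0.95},
    {"translation": [0, 2, -10], "twist": 0, "gripper": 0.95},
    {"translation": [0, 5, -12], "twist": 0, "gripper": 0.95},
    {"translation": [0, 5, -12], "twist": 0, "gripper": 0.95},
  ],
)

```text
clock: 28.33
eef_pos: [430.0, -27.0, 200.4]
tcp_rot: [3.137, 0.008, -1.355]
contact_force: [0.4, 0.1, -0.4]
opening: 0.949
```

```bash
cat > fin.py <<'E'
from h import *
for _ in range(4): A=grab_frame('side')
B=grab_frame('scene')
s=sense();m=camera_model('wrist');im=grab_frame('wrist')
print(s['clock'],s['eef_pos'],s['tcp_rot'],s['contact_force'],s['opening'],sense()['eef_pos'])
np.save('m26.npy',m,allow_pickle=True);cv2.imwrite('pics/w26.png',im)
cv2.imwrite('pics/side26.png',A);cv2.imwrite('pics/scene26.png',B)
print(proj(m,circ((480.3,-15),20.45,90,6)).round(0))
E
python3 fin.py
```

```text
28.5833 [432.26351264 -26.33393109 195.29741233] [ 3.13269197  0.0094164  -1.35493631] [-0.16306107 -0.44840256  0.10134389] 0.94964423623772 [432.13212826 -26.31052059 195.01061153]
[[287. 119.]
 [261. 127.]
 [256. 154.]
 [276. 171.]
 [301. 164.]
 [307. 137.]]
```

View pics/w26.png

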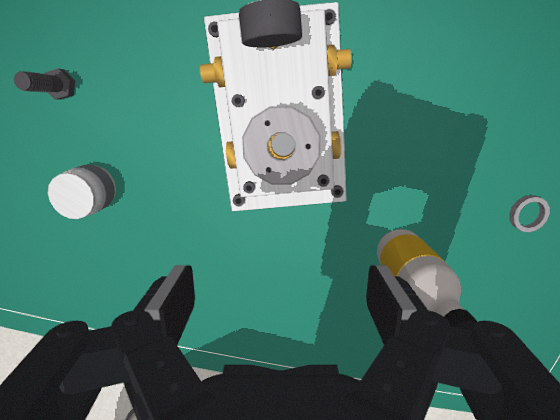

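View pics/side26.png

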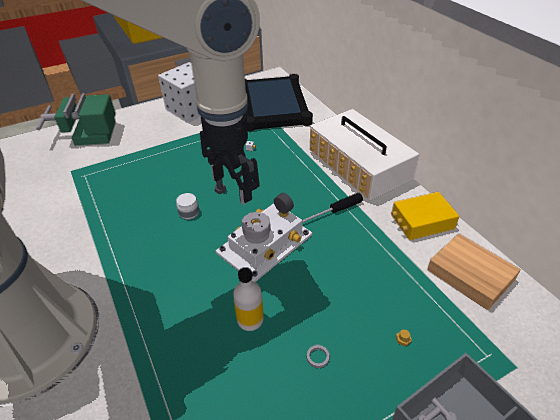

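Check the nut's angle, tilt and seating height after release.

```bash
python3 - <<'E'
from h import *
m=np.load('m26.npy',allow_pickle=True).item();im=cv2.imread('pics/w26.png')
g=cv2.cvtColor(im,cv2.COLOR_BGR2GRAY).astype(float)
H=[]
for u,v in [(308,147),(267,123),(268,170)]:
    sub=g[v-4:v+5,u-4:u+5];w=np.clip(100-sub,0,None);yy,xx=np.mgrid[v-4:v+5,u-4:u+5];H.append([(w*xx).sum()/w.sum(),(w*yy).sum()/w.sum()])
for z in (88,90,92):
    P=np.array([atz(m,*h,z) for h in H]);c=P.mean(0);d=P-c
    print(z,c.round(1),np.hypot(d[:,0],d[:,1]).round(2),np.degrees(np.arctan2(d[:,1],d[:,0])).round(1))
E
```

```text
88 [479.4 -14.9  88. ] [20.61 20.54 20.61] [-76.4  43.5 163.4]
90 [479.6 -14.9  90. ] [20.44 20.38 20.44] [-76.4  43.5 163.4]
92 [479.8 -14.8  92. ] [20.27 20.21 20.28] [-76.4  43.5 163.4]
```

```bash
python3 - <<'E'
from h import *
print(job.sign_off(), sense()['clock'])
E
```

```text
the job is handed in; nothing more can be done
the job is handed in; nothing more can be done
```

The sight glass is closed up and the job is handed in at about 28.6 s of the 72 s allowed. The glass is on its seat, the slip ring is on top of it, and the ring nut is screwed down clockwise over both.

- **Nut after release:** its pin holes put it 94° past the ridge's beginning, inside the 90–100° snug range. The hole radii agree with each other, so it sits level, and they match the flange top at about 90 mm, which is the fully down height.
- **Torque:** the last wrist reading before I let go was about 0.46 N m, against the 0.2–0.6 N m wanted. The nut's angle measured about 1° less after release than while gripped, which is either slight spring-back or measurement error.
- **Slip ring:** going in, it met resistance of about 11 N roughly 1 mm above its seat. I released it there and it dropped in. The next pictures showed it flat and nearly centred.
- **Glass:** in the one close picture after release it looked flat in the bore. I did not measure it separately, and the nut reaching full depth agrees with it being seated.
- **Other things on the bench:** I touched none of them. Those visible in the last pictures looked unmoved, but I did not measure them against the first ones.

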